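Close the damper and pull the filter plate for inspection

TASK

Close off the bench air filter by lifting the metal damper plate out of the white rack and sliding it, tab up, fully down into the slot in the unit's inlet duct, lowered in and not dropped, and let go of it. Then lift the flap on the filter box until it stands open and leave it standing open, draw the filter plate hidden beneath it out of the box, and finish while holding it in the gripper, upright and still, with its lower edge at least 50 mm above the box's rim. Leave the jar, the bottle and the beaker alone.

Things in the scene. Friction and masses are not known exactly. Their poses are not given: they have to be found in the camera images.
- unit: Off-white bench air-filter unit, fixed; origin under its filter box's centre. Box: 130 mm (unit x) by 140 mm (unit y), rim 120 mm above the table, 6 mm walls, open on top under the flap. On its -y side a duct 100 mm wide, 75 mm high leads to the slot housing (130 in x, 40 in y, 90 mm high, centred at y = -150 mm), then a round inlet stub, 89 mm high, to y = -192 mm.
- slot_mouth (a point): Centre of the damper slot's mouth on the flat top of the slot housing, 90 mm above the table; axes as the unit's. The slot is vertical, 94 mm long (unit x) by 11 mm wide (unit y), its floor 75 mm below the mouth. The uppermost 10 mm flare outward on all four sides (to 29 mm wide and 110 mm long at the top).
- damper_center (a point): Centre of the loose aluminium damper plate, standing upright in the rack's middle groove: 8 mm thick (its y), lower part 90 mm wide (its x) and 75 tall, on it a central tab 45 wide and 45 tall, same thickness; 120 tall in all, the point half-way up, z to the tab. About 160 g. Fully home, its shoulders are level with the slot housing's top, this point 15 mm below the mouth. Either way round fits.
- rack: White plastic plate rack, fixed, 120 mm (x) by 100 mm (y), 45 mm high; three grooves along its x at y = -30, 0, +30 mm, each 12.4 mm wide with floor 10 mm above the table; the outer two are empty. Origin at the centre of its underside.
- flap (a joint): Hinge angle of the flap over the filter box, rad: 0 shut, grows as it opens upward, stop at 1.8. A stiff hinge: it stays at whatever angle it is left, and takes about 3 to 5 N at the bar. It may start slightly ajar.
- flap_hinge (a point): Middle of the flap's hinge line, on the +y rim of the filter box (unit y = +70 mm), 120 mm above the table; the hinge line runs along unit x, axes as the unit's. The flap is 130 by 140 mm, 6 mm thick, and its free -y edge swings up and over towards +y.
- flap_bar (a point): Middle of the flap's bar handle: round steel bar of 10 mm diameter along unit x, 64 mm between its post centres (54 mm free), near the flap's free edge. When shut, the bar's axis is 46 mm above the hinge line (40 mm above the flap's top face) and 125 mm from it towards -y. The point turns with the flap.
- filter_center (a point): Centre of the loose white filter plate, upright in guides amid the box, under the flap: 12 mm thick (unit y), lower part 90 wide (unit x), 70 tall, on it a central tab 50 wide, 30 tall, same thickness; 100 tall in all, the point half-way up, z to the tab. About 110 g. Its foot starts 8 mm above the table. Guides (2 mm play) end 65 mm above the table; 58 mm are free each side of it in y.
- box_rim (a point): Centre of the filter box's open top, at rim height (120 mm); axes as the unit's.
- jar_center (a point): Centre of a glass jar with steel lid, 72 mm diameter, 110 mm tall, bystander.
- bottle_center (a point): Centre of a white plastic bottle, 56 mm diameter, 120 mm tall, bystander.
- beaker_center (a point): Centre of a glass beaker, 66 mm diameter, 85 mm tall, bystander.
There are look-alikes about, which are no part of the job. Of the things that look like the part that bears damper_center, the largest one is meant.

How it is judged (in metres and radians):
On the way, in this order (a step that is already met when the one before it is completed fails the run):
1. the damper plate is fully down in the slot and let go, the flap not yet lifted (horizontal distance between damper_center and slot_mouth below 0.006 m and z of damper_center in the frame of slot_mouth between -0.022 and -0.01 m and angle between damper_center's own z axis and vertical below 0.12 rad and angle between the x axis of damper_center and the x axis of slot_mouth, either way round below 0.15 rad and contact force between damper and the fingers below 0.1 N and value of joint flap below 0.4 rad), for 0.2 s.
2. the flap stands open, the filter plate still in its guides (value of joint flap above 1.2 rad and z of filter_center in the frame of box_rim below -0.03 m), for 0.2 s.
3. the filter plate is drawn clear of the box (z of filter_center in the frame of box_rim above 0.06 m), for 0.1 s.
At the end, for the whole second after the job is handed in: Damper home in the slot (within 6 mm level, 5 mm in height, 0.12 rad tilt); flap open beyond 1.2 rad; filter held in the fingers, touching neither unit nor flap, its centre 98 mm or more above the box rim (lower edge 48 mm), within 0.26 rad of upright, under 0.03 m/s (horizontal distance between damper_center and slot_mouth below 0.006 m and z of damper_center in the frame of slot_mouth between -0.022 and -0.01 m and angle between damper_center's own z axis and vertical below 0.12 rad and angle between the x axis of damper_center and the x axis of slot_mouth, either way round below 0.15 rad and value of joint flap above 1.2 rad and z of filter_center in the frame of box_rim above 0.098 m and angle between filter_center's own z axis and vertical below 0.26 rad and contact force between filter and the fingers above 1 N and linear speed of filter below 0.03 m/s and contact force between filter and unit below 0.1 N and contact force between filter and flap below 0.1 N); the arm keeps its last pose, push and grip.
It fails at once if the damper plate is dropped into the slot (falls faster than 0.4 m/s in it) (horizontal distance between damper_center and slot_mouth below 0.02 m and z of damper_center in the frame of slot_mouth below 0.06 m and linear speed of damper above 0.4 m/s).
It fails at once if the jar, bottle or beaker is shoved by more than 30 mm (distance of any of jar_center, bottle_center, beaker_center from where it was at the start of the episode above 0.03 m).
It also fails if it takes over 69 s, if anything falls off the work surface, if the arm or the gripper's body presses on something with over 40 N, if the wrist force passes 120 N, or if a joint passes its speed limit or range.

ROBOT

A 6-joint arm with a two-finger parallel gripper is mounted at the origin on the work surface. World frame = base frame: x ahead of the robot, y to its left, z up, the work surface at z = 0. Lengths are in mm, angles in rad, forces in N, time in s.
With the tool pointing down it reaches from about 350 to 775 mm from the base axis. Payload 7.3 kg.
Tool frame: the origin (TCP) lies at the very end of the fingers, on their centre line; the grasp point (between the pads) lies 19 mm behind it (pinch_z is the distance from the TCP to the grasp point, in mm); z points along the fingers, y is the direction in which the jaws open and shut (so a half turn about z gives the same grasp; the last joint's range is limited). The gripper opens to 92 mm and grips with 3 to 60 N. Pads are 19 mm wide; open, the fingers measure 130 mm over their backs; the gripper's body (75 mm by 190 mm) begins 47 mm behind the grasp point.
Start: joints at [1.107, 0.342, 1.524, -0, 1.275, -0.146], TCP at [164.036, 498.735, 226.741] pointing down, gripper open.
Joint ranges: [-2.53, 2.53], [-0.77, 2.02], [0.04, 2.7], [-1, 4.14], [0.28, 2.66], [-3.11, 3.11]. Speed limits (rad/s): [2.57, 2.57, 3.14, 3.14, 3.14, 3.14].

INTERFACE

Orientations are given as [roll, pitch, yaw] about the fixed x, y, z axes, in that order (R = Rz(yaw) Ry(pitch) Rx(roll)).
In Python, from plant import * gives the robot as it stands.
- The arm moves only by the tool step_arm, never from a script. Its argument "moves" is one flat list of numbers, 7 for each row, row after row: the shift along the tool's x, y, z scaled (see below), then the turn, a rotation vector about the tool's x, y, z scaled (see below), then the closure, from -1 (fully open) to 1 (shut). A call has 1 to 8 rows; each row shifts and turns the pose as measured when the row begins, along the tool's axes as they then stand; what a row does not reach is not made up. The controller multiplies each number of a shift by 2 cm and each number of a turn by 4 degrees. A row lasts 1/12 s, in which the tool goes at most 41.7 mm and 7.16 degrees, less where a joint would pass 70% of its speed; a pose out of reach is approached as far as the arm can. A call with a number of a shift or a turn outside -1 to 1 is refused whole. A call with a gripper value outside its range is refused whole. The fingers move at their own pace and stop on an object; the grip force is fixed at half the most. Time passes only in rows, so rows that do not move let the fingers close. It gives the time, the measured TCP pose, the force and the opening at its end, in the units of the state.
- get_obs(): the state, without advancing time (a new reading comes with each control period).
- capture(name): name is "side" or "top"; returns the picture (384x512x3 uint8, red, green, blue); there is no depth.
- get_calibration(name): a dict with "mtx" (3x3 intrinsics, pixels), "k1" (the pictures are not rectified: a ray, as slopes to the right and down, at radius r is drawn at 1 + k1 r^2 times it, then the intrinsics apply), "eye" and "orientation" of the camera in the world. Camera axes: x right, y down, z forward; pixel columns grow to the right and rows downward; lengths in mm; the calibration is good to about 2 mm. A picture is of the moment at which its call begins. get_calibration takes no time and is no camera call.
- close_job(): hands the job in, once; it reports no verdict.
The state is a dict: "time": time; "joint_positions": joint angles; "dq": joint speeds; "tau": joint torques, N m; "tool_pos": TCP position; "tcp_rot": TCP orientation; "contact_force": force on the tool from outside, world axes, zero at the start; "moment": the same for the moment, N m; "grip_width": finger opening in mm.
Only numpy, scipy, OpenCV 4.12 (cv2) and the standard library are available. Lean on these libraries where they do the work, as an engineer would, in place of code of your own. Each camera call takes 0.05 s, during which the arm holds its last target.

## Working session

There is one attempt and no reset: what is moved stays moved. The work goes in short steps, Python scripts to look and compute and a tool call to move; the robot and the scene stay as the last step left them, time stands still between calls to the robot, and variables do not carry over. Pictures are saved under pics/ and viewed, and the job is handed in when it is done.

Besides the shell and the picture viewer there is one more tool, called after "Request:" as name(argument=value, ...), one argument or row to a line, values as JSON. step_arm: Moves the arm, as the interface text tells. Shifts and turns lie within -1 to 1; 1 stands for 2 cm of shift or 4 degrees of turn. Its arguments: {"type":"object","properties":{"moves":{"type":"array"}},"required":["moves"]}

```bash
ls; mkdir -p pics; python3 - <<'E'
from plant import *
import cv2
for n in("side","top"):
    im=capture(n); cv2.imwrite(f"pics/{n}0.png",cv2.cvtColor(im,cv2.COLOR_RGB2BGR))
    print(n,get_calibration(n))
print(get_obs())
E
```

```text
pics
side {'mtx': array([[402.99272073,   0.        , 253.62590374],
       [  0.        , 402.99272073, 194.07151292],
       [  0.        ,   0.        ,   1.        ]]), 'k1': 0.007921789253457781, 'eye': array([ 182.7960676 , -869.12201104,  878.2963027 ]), 'orientation': array([-2.26563692,  0.02155736, -0.43648887])}
top {'mtx': array([[360.88176064,   0.        , 251.71101947],
       [  0.        , 360.88176064, 190.870377  ],
       [  0.        ,   0.        ,   1.        ]]), 'k1': -0.01023807739018459, 'eye': array([ 332.81191713,  -26.11392417, 1149.15074368]), 'orientation': array([-2.92539235, -0.00385447, -1.52111308])}
{'time': 0.1, 'joint_positions': array([ 1.10702903e+00,  3.42674554e-01,  1.52484909e+00, -1.84688551e-05,
        1.27538125e+00, -1.46007117e-01]), 'dq': array([-0.00106484, -0.00352899, -0.00280723, -0.00140649, -0.00141919,
        0.00022712]), 'tau': array([ 3.33762211e-03, -4.32001483e+01, -2.44696981e+01,  7.21528823e-02,
        5.25229471e-02, -7.59131467e-05]), 'tool_pos': array([163.87195721, 498.42802215, 226.12855714]), 'tcp_rot': array([-3.14029181e+00, -1.73442236e-04,  2.82383775e+00]), 'contact_force': array([-0.86165066,  0.68588668,  0.37532508]), 'moment': array([ 0.00899739, -0.01709444,  0.01099721]), 'grip_width': 91.44308049883742}
```

View pics/side0.png

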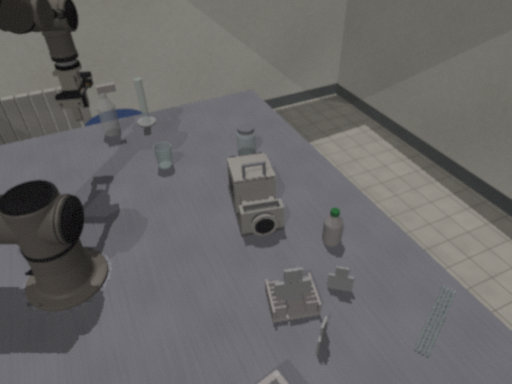

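View pics/top0.png

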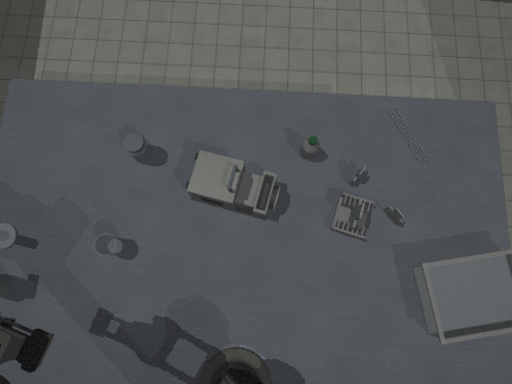

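```bash
cat > h.py <<'E'
from plant import *
import numpy as np, cv2
from scipy.spatial.transform import Rotation as Ro
def cal(n):
    c=get_calibration(n); return c['mtx'],c['k1'],np.array(c['eye']),Ro.from_euler('xyz',c['orientation']).as_matrix()
def dist(k1): return np.array([k1,0,0,0,0.])
def proj(n,P):
    K,k1,e,R=cal(n); P=np.atleast_2d(np.array(P,float))
    r=R.T; p,_=cv2.projectPoints(P.reshape(-1,1,3),cv2.Rodrigues(r)[0],-r@e,K,dist(k1)); return p.reshape(-1,2)
def ray(n,uv):
    K,k1,e,R=cal(n); s=cv2.undistortPoints(np.array(uv,float).reshape(-1,1,2),K,dist(k1)).reshape(-1,2)
    d=np.c_[s,np.ones(len(s))]@R.T; return e,d/np.linalg.norm(d,axis=1)[:,None]
def onz(n,uv,z):
    e,d=ray(n,uv); t=(z-e[2])/d[:,2]; return e+d*t[:,None]
def tri(us,ut):
    e1,d1=ray("side",us); e2,d2=ray("top",ut); o=[]
    for a,b in zip(d1,d2):
        A=np.c_[a,-b]; t=np.linalg.lstsq(A,e2-e1,rcond=None)[0]; p,q=e1+a*t[0],e2+b*t[1]; o.append(np.r_[(p+q)/2,np.linalg.norm(p-q)])
    return np.array(o)
def snap(n,name):
    im=cv2.cvtColor(capture(n),cv2.COLOR_RGB2BGR); cv2.imwrite(f"pics/{name}.png",im); return im
def crop(im,x,y,w,h,s,name,gam=0.6):
    c=im[y:y+h,x:x+w]; c=cv2.resize(c,None,fx=s,fy=s,interpolation=cv2.INTER_CUBIC)
    c=(255*(c/255.)**gam).astype(np.uint8)
    for i in range(0,w,10): cv2.putText(c,str(x+i),(i*s,9),0,.33,(0,0,255),1) if i%20==0 else None; cv2.line(c,(i*s,10),(i*s,14),(0,0,255),1)
    for i in range(0,h,10): cv2.putText(c,str(y+i),(0,i*s+4),0,.33,(0,0,255),1)
    cv2.imwrite(f"pics/{name}.png",c)
E
python3 - <<'E'
from h import *
t=cv2.imread("pics/top0.png"); s=cv2.imread("pics/side0.png")
crop(t,180,140,110,82,7,"t_unit"); crop(t,320,150,100,95,6,"t_rack"); crop(s,215,120,100,120,5,"s_unit"); crop(s,255,255,110,110,5,"s_rack")
print(proj("top",[[164,499,226]]),proj("side",[[164,499,226]]))
E
```

```text
[[ 30.18083115 329.96550689]] [[ 82.61423306 112.29562738]]
```

View pics/t_unit.png

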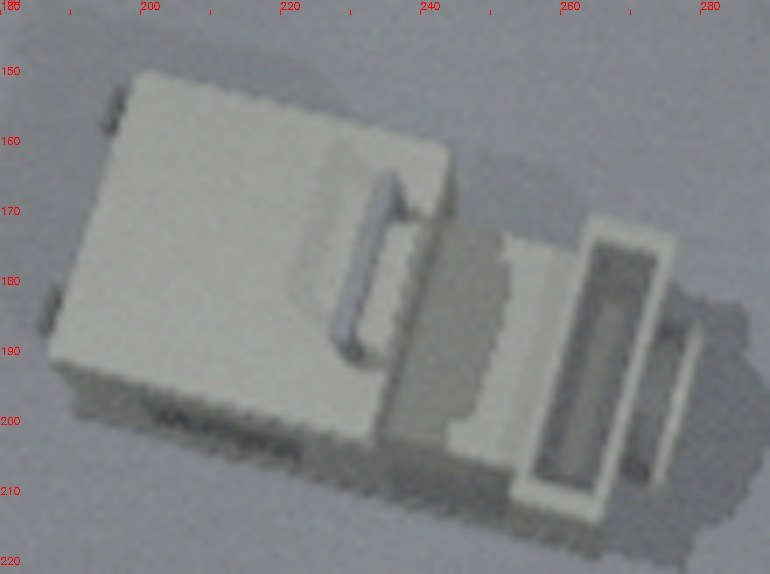

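View pics/t_rack.png

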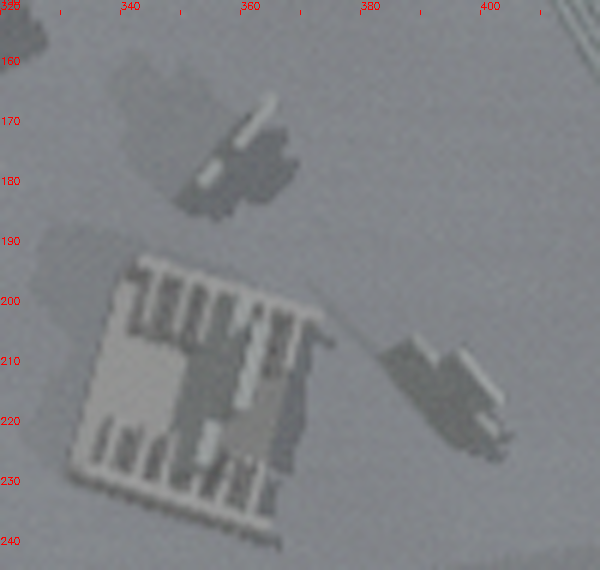

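View pics/s_unit.png

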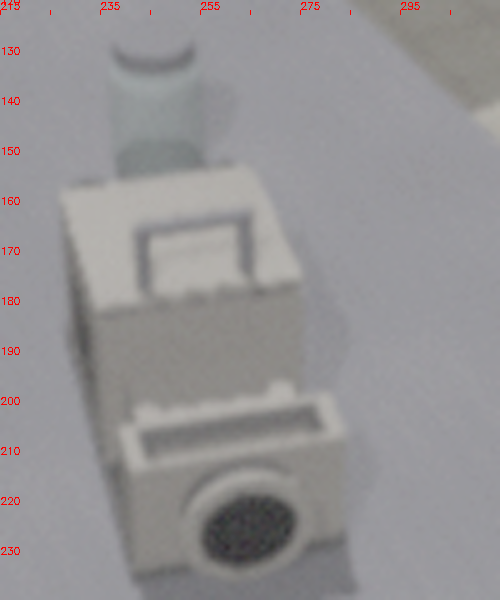

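View pics/s_rack.png

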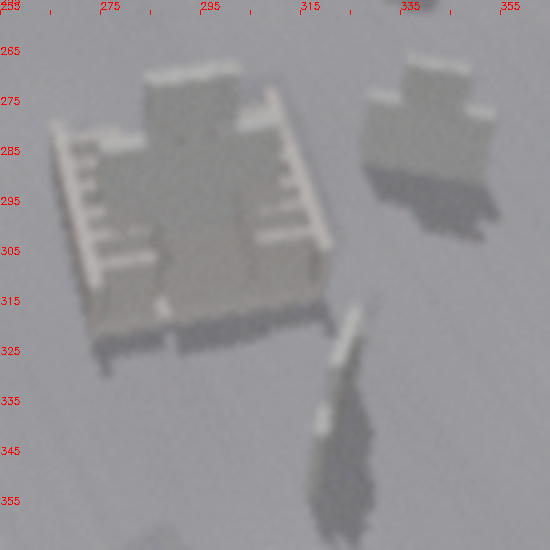

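```bash
cat > m.py <<'E'
from h import *
def full(pts,ox,oy,s): return (np.array(pts,float)+.5)/s-.5+[ox,oy]
def rigid(M,W):
    M=np.array(M,float);W=np.array(W)[:,:2];m,w=M.mean(0),W.mean(0)
    a=M-m;b=W-w; th=np.arctan2((a[:,0]*b[:,1]-a[:,1]*b[:,0]).sum(),(a*b).sum()); R=np.array([[np.cos(th),-np.sin(th)],[np.sin(th),np.cos(th)]])
    t=w-R@m; return t,th,np.round(W-(M@R.T+t),1)
E
python3 - <<'E'
from m import *
np.set_printoptions(precision=2,suppress=True)
# unit housing: model corners (+x left?)
ht=full([(588,215),(678,237),(600,522),(512,497)],180,140,7); hs=full([(120,428),(325,393),(347,432),(135,468)],215,120,5)
print("ht",onz("top",ht,90)[:,:2]); print("hs",onz("side",hs,90)[:,:2])
ft=full([(148,70),(450,150),(370,440),(50,358)],180,140,7); print("ft",onz("top",ft,126)[:,:2])
fs=full([(62,192),(250,165),(300,277),(98,310)],215,120,5); print("fs",onz("side",fs,126)[:,:2])
mt=[(65,-130),(65,-170),(-65,-170),(-65,-130)]
print(rigid(mt,onz("top",ht,90)))
ms=[(-65,-130),(65,-130),(65,-170),(-65,-170)]
print(rigid(ms,onz("side",hs,90)))
print(rigid([(65,70),(65,-70),(-65,-70),(-65,70)],onz("top",ft,126)))
print(rigid([(-65,70),(65,70),(65,-70),(-65,-70)],onz("side",fs,126)))
bt=full([(390,178),(343,345)],180,140,7); bs=full([(250,213),(142,230)],215,120,5); print("bar",tri(bs,bt))
rt=full([(140,257),(325,313),(272,527),(75,468)],320,150,6); rs=full([(55,122),(270,88),(327,245),(97,287)],255,255,5)
print("rack t",onz("top",rt,45)[:,:2]); print("s",onz("side",rs,45)[:,:2])
pt=full([(265,315),(243,408)],320,150,6); ps=full([(240,67),(145,75)],255,255,5)
print("tab t",onz("top",pt,130)); print(onz("side",ps,130)); print(tri(ps,pt))
E
```

```text
ht [[631.24 -51.5 ]
 [623.33 -90.94]
 [496.86 -62.32]
 [505.68 -24.59]]
hs [[505.71 -31.44]
 [629.17 -57.17]
 [624.2  -94.26]
 [499.6  -67.47]]
ft [[675.5  138.98]
 [646.58   8.79]
 [520.58  34.91]
 [548.39 169.51]]
fs [[549.67 162.  ]
 [673.42 134.67]
 [646.58  10.29]
 [521.96  35.73]]
(array([596.52,  89.15]), np.float64(-0.2166021573775765), array([[-0.8,  0.3],
       [-0.1, -0.1],
       [ 0.4,  0.6],
       [ 0.6, -0.8]]))
(array([595.03,  84.31]), np.float64(-0.20383480116113176), array([[ 0.6, -1.6],
       [-3.2, -1. ],
       [-0.1,  1.1],
       [ 2.6,  1.5]]))
(array([597.76,  88.05]), np.float64(-0.21535354554679093), array([[-0.7, -3.6],
       [ 0.3,  3. ],
       [ 1.3,  1.4],
       [-0.8, -0.8]]))
(array([597.91,  85.67]), np.float64(-0.21191117809406224), array([[ 0.6, -5.8],
       [-2.8, -5.8],
       [-0.2,  6.7],
       [ 2.3,  4.8]]))
bar [[621.37  30.63 169.04   1.96]
 [553.68  44.76 168.51   6.21]]
rack t [[ 584.72 -304.11]
 [ 559.76 -400.29]
 [ 447.36 -370.77]
 [ 472.49 -270.36]]
s [[ 472.45 -278.68]
 [ 583.11 -307.97]
 [ 558.04 -402.97]
 [ 446.97 -375.38]]
tab t [[ 539.86 -342.62  130.  ]
 [ 494.29 -331.39  130.  ]]
[[ 536.06 -348.17  130.  ]
 [ 493.39 -332.72  130.  ]]
[[ 540.   -344.1   124.06    2.15]
 [ 494.25 -331.73  128.59    0.54]]
```

The candidates for the damper, in top-view pixels, are the plate in the rack at (357,215) and loose small plates at (357,173) and (397,213). The rack plate is the largest: its tab is about 45 mm wide and it stands in the middle groove, and the enlarged crops confirm that. I plan to grip the tabs by their side edges, with the jaws along x, so the wide gripper body stays clear of the bar and flap. First I'll move over the rack.

```bash
cat > plan.py <<'E'
from m import *
def plan(wps,grip,st=None,vmax=1.0):
    """wps list of (xyz, rpy or yaw, ) ; prints rows"""
    o=get_obs(); p=np.array(o['tool_pos']);R=Ro.from_euler('xyz',o['tcp_rot'])
    rows=[]
    for P,y in wps:
        P=np.array(P,float); T=Ro.from_euler('xyz',[np.pi,0,y] if np.isscalar(y) else y)
        rv=(T*R.inv()).as_rotvec()
        n=int(np.ceil(max(np.linalg.norm(P-p)/20/vmax*0.999,np.degrees(np.linalg.norm(rv))/4/vmax)-1e-6)) or 1
        for i in range(n):
            d=R.inv().apply((P-p)/n)/20; w=R.inv().apply(rv/n); w=np.degrees(w)/4
            rows.append(list(np.round(np.r_[d,w],2)+0.)+[grip]); R=Ro.from_rotvec(rv/n)*R
        p=P;R=T
    for k in range(0,len(rows),8): print("CALL",", ".join(str([float(v) for v in r])[1:-1] for r in rows[k:k+8]))
def pose():
    o=get_obs(); print(np.round(o['time'],2),np.round(o['tool_pos'],1),np.round(o['tcp_rot'],3),np.round(o['contact_force'],1),round(o['grip_width'],1),np.round(o['joint_positions'],2))
E
python3 - <<'E'
from plan import *
plan([((400,150,230),2.0),((516,-337,230),1.32)],-1)
E
```

```text
CALL -0.76, -0.58, -0.01, 0.0, 0.0, 0.54, -1.0, -0.78, -0.56, -0.01, 0.0, 0.0, 0.54, -1.0, -0.8, -0.53, -0.01, 0.0, 0.0, 0.54, -1.0, -0.82, -0.5, -0.01, 0.0, 0.0, 0.54, -1.0, -0.84, -0.47, -0.01, 0.0, 0.0, 0.54, -1.0, -0.85, -0.43, -0.01, 0.0, 0.0, 0.54, -1.0, -0.87, -0.4, -0.01, 0.0, 0.0, 0.54, -1.0, -0.88, -0.37, -0.01, 0.0, 0.0, 0.54, -1.0
CALL -0.9, -0.34, -0.01, 0.0, 0.0, 0.54, -1.0, -0.91, -0.3, -0.01, 0.0, 0.0, 0.54, -1.0, -0.92, -0.27, -0.01, 0.0, 0.0, 0.54, -1.0, -0.93, -0.23, -0.01, 0.0, 0.0, 0.54, -1.0, -0.94, -0.2, -0.01, 0.0, 0.0, 0.54, -1.0, -0.94, -0.16, -0.01, 0.0, 0.0, 0.54, -1.0, -0.95, -0.13, -0.01, 0.0, 0.0, 0.54, -1.0, -0.95, -0.09, -0.01, 0.0, 0.0, 0.54, -1.0
CALL -0.95, -0.06, -0.01, 0.0, 0.0, 0.54, -1.0, -0.96, -0.02, -0.01, 0.0, 0.0, 0.54, -1.0, -0.96, 0.02, -0.01, 0.0, 0.0, 0.54, -1.0, -0.96, 0.05, -0.01, 0.0, 0.0, 0.54, -1.0, -0.95, 0.09, -0.01, 0.0, 0.0, 0.54, -1.0, -0.95, 0.12, -0.01, 0.0, 0.0, 0.54, -1.0, -0.94, -0.19, 0.0, 0.0, 0.0, 0.37, -1.0, -0.95, -0.16, 0.0, 0.0, 0.0, 0.37, -1.0
CALL -0.95, -0.14, 0.0, 0.0, 0.0, 0.37, -1.0, -0.96, -0.11, 0.0, 0.0, 
[... 205 characters left out ...]
.0, 0.37, -1.0, -0.96, 0.04, 0.0, 0.0, 0.0, 0.37, -1.0
CALL -0.96, 0.06, 0.0, 0.0, 0.0, 0.37, -1.0, -0.96, 0.09, 0.0, 0.0, 0.0, 0.37, -1.0, -0.96, 0.11, 0.0, 0.0, 0.0, 0.37, -1.0, -0.95, 0.14, 0.0, 0.0, 0.0, 0.37, -1.0, -0.95, 0.16, 0.0, 0.0, 0.0, 0.37, -1.0, -0.94, 0.19, 0.0, 0.0, 0.0, 0.37, -1.0, -0.94, 0.21, 0.0, 0.0, 0.0, 0.37, -1.0, -0.93, 0.24, 0.0, 0.0, 0.0, 0.37, -1.0
CALL -0.93, 0.26, 0.0, 0.0, 0.0, 0.37, -1.0, -0.92, 0.29, 0.0, 0.0, 0.0, 0.37, -1.0, -0.91, 0.31, 0.0, 0.0, 0.0, 0.37, -1.0, -0.9, 0.33, 0.0, 0.0, 0.0, 0.37, -1.0, -0.89, 0.36, 0.0, 0.0, 0.0, 0.37, -1.0, -0.88, 0.38, 0.0, 0.0, 0.0, 0.37, -1.0, -0.87, 0.4, 0.0, 0.0, 0.0, 0.37, -1.0, -0.86, 0.43, 0.0, 0.0, 0.0, 0.37, -1.0
```

Request:
step_arm(
  moves=[-0.75,-0.6,0,0,0,0.55,-1,-0.8,-0.55,0,0,0,0.55,-1,-0.8,-0.55,0,0,0,0.55,-1,-0.8,-0.5,0,0,0,0.55,-1,-0.85,-0.45,0,0,0,0.55,-1,-0.85,-0.45,0,0,0,0.55,-1,-0.85,-0.4,0,0,0,0.55,-1,-0.9,-0.35,0,0,0,0.55,-1],
)

```text
time: 0.77
tool_pos: [248.7, 366.3, 222.7]
tcp_rot: [-3.133, -0.001, 2.509]
contact_force: [0.5, -0.7, 0.3]
grip_width: 91.8
```

Request:
step_arm(
  moves=[-0.9,-0.35,0,0,0,0.55,-1,-0.9,-0.3,0,0,0,0.55,-1,-0.9,-0.25,0,0,0,0.55,-1,-0.95,-0.25,0,0,0,0.55,-1,-0.95,-0.2,0,0,0,0.55,-1,-0.95,-0.15,0,0,0,0.55,-1,-0.95,-0.15,0,0,0,0.55,-1,-0.95,-0.1,0,0,0,0.55,-1],
)

```text
time: 1.43
tool_pos: [332.8, 228.7, 221.1]
tcp_rot: [-3.128, 0.002, 2.187]
contact_force: [0.5, 0.2, 0.1]
grip_width: 91.9
```

Request:
step_arm(
  moves=[-0.95,-0.05,0,0,0,0.55,-1,-0.95,0,0,0,0,0.55,-1,-0.95,0,0,0,0,0.55,-1,-0.95,0.05,0,0,0,0.55,-1,-0.95,0.1,0,0,0,0.55,-1,-0.95,0.1,0,0,0,0.55,-1,-0.95,-0.2,0,0,0,0.35,-1,-0.95,-0.15,0,0,0,0.35,-1],
)

```text
time: 2.1
tool_pos: [401.2, 85.7, 219.7]
tcp_rot: [-3.125, 0.005, 1.892]
contact_force: [-0.5, 0.7, -0.6]
grip_width: 91.6
```

```bash
python3 - <<'E'
from plan import *
pose()
plan([((516,-337,230),1.32)],-1)
E
```

```text
2.1 [401.2  85.7 219.7] [-3.125  0.005  1.892] [-0.5  0.7 -0.6] 91.6 [ 0.03  0.15  1.81 -0.01  1.2  -0.29]
CALL -0.99, -0.06, -0.02, -0.01, 0.01, 0.37, -1.0, -1.0, -0.03, -0.02, -0.01, 0.01, 0.37, -1.0, -1.0, 0.0, -0.02, -0.01, 0.01, 0.37, -1.0, -1.0, 0.02, -0.02, -0.01, 0.01, 0.37, -1.0, -0.99, 0.05, -0.02, -0.01, 0.01, 0.37, -1.0, -0.99, 0.07, -0.02, -0.01, 0.01, 0.37, -1.0, -0.99, 0.1, -0.02, -0.01, 0.01, 0.37, -1.0, -0.99, 0.12, -0.02, -0.01, 0.01, 0.37, -1.0
CALL -0.98, 0.15, -0.02, -0.01, 0.01, 0.37, -1.0, -0.98, 0.18, -0.02, -0.01, 0.01, 0.37, -1.0, -0.98, 0.2, -0.02, -0.01, 0.01, 0.37, -1.0, -0.97, 0.23, -0.02, -0.01, 0.01, 0.37, -1.0, -0.96, 0.25, -0.02, -0.01, 0.01, 0.37, -1.0, -0.96, 0.28, -0.02, -0.01, 0.01, 0.37, -1.0, -0.95, 0.3, -0.02, -0.01, 0.01, 0.37, -1.0, -0.94, 0.33, -0.02, -0.01, 0.01, 0.37, -1.0
CALL -0.93, 0.35, -0.02, -0.01, 0.01, 0.37, -1.0, -0.92, 0.37, -0.02, -0.01, 0.01, 0.37, -1.0, -0.91, 0.4, -0.02, -0.01, 0.01, 0.37, -1.0, -0.9, 0.42, -0.02, -0.01, 0.01, 0.37, -1.0, -0.89, 0.45, -0.02, -0.01, 0.01, 0.37, -1.0, -0.88, 0.47, -0.02, -0.01, 0.01, 0.37, -1.0
```

Request:
step_arm(
  moves=[-1,-0.05,-0.05,0,0,0.35,-1,-1,-0.05,-0.05,0,0,0.35,-1,-1,0,-0.05,0,0,0.35,-1,-1,0,-0.05,0,0,0.35,-1,-1,0.05,-0.05,0,0,0.35,-1,-1,0.05,-0.05,0,0,0.35,-1,-1,0.1,-0.05,0,0,0.35,-1,-1,0.1,-0.05,0,0,0.35,-1],
)

```text
time: 2.77
tool_pos: [440.9, -77.0, 226.5]
tcp_rot: [-3.12, 0.006, 1.686]
contact_force: [0.6, -0.5, 0.4]
grip_width: 91.5
```

Request:
step_arm(
  moves=[-1,0.15,-0.05,0,0,0.4,-1,-1,0.2,-0.05,0,0,0.4,-1,-1,0.2,-0.05,0,0,0.4,-1,-0.95,0.25,-0.05,0,0,0.4,-1,-0.95,0.25,-0.05,0,0,0.4,-1,-0.95,0.3,-0.05,0,0,0.4,-1,-0.95,0.3,-0.05,0,0,0.4,-1,-0.95,0.35,-0.05,0,0,0.4,-1],
)

```text
time: 3.43
tool_pos: [482.4, -239.3, 232.1]
tcp_rot: [-3.116, 0.008, 1.451]
contact_force: [0.5, -0.0, 0.0]
grip_width: 91.9
```

```bash
python3 - <<'E'
from plan import *
pose()
plan([((516,-337,225),1.32)],-1)
E
```

```text
3.43 [ 482.4 -239.3  232.1] [-3.116  0.008  1.451] [ 0.5 -0.   0. ] 91.9 [-0.59  0.38  1.46 -0.02  1.33 -0.47]
CALL -0.77, 0.38, 0.06, -0.06, 0.02, 0.31, -1.0, -0.77, 0.39, 0.06, -0.06, 0.02, 0.31, -1.0, -0.76, 0.41, 0.06, -0.06, 0.02, 0.31, -1.0, -0.75, 0.43, 0.06, -0.06, 0.02, 0.31, -1.0, -0.74, 0.44, 0.06, -0.06, 0.02, 0.31, -1.0, -0.73, 0.46, 0.06, -0.06, 0.02, 0.31, -1.0
```

Request:
step_arm(
  moves=[-0.75,0.4,0.3,-0.05,0,0.3,-1,-0.75,0.4,0.3,-0.05,0,0.3,-1,-0.75,0.4,0.3,-0.05,0,0.3,-1,-0.75,0.45,0.3,-0.05,0,0.3,-1,-0.75,0.45,0.3,-0.05,0,0.3,-1,-0.75,0.45,0.3,-0.05,0,0.3,-1,0,0,0,-0.05,0.05,0,-1],
)

```text
time: 4.02
tool_pos: [516.6, -345.1, 191.0]
tcp_rot: [-3.138, 0.005, 1.314]
contact_force: [-0.7, 0.5, -0.1]
grip_width: 92.0
```

```bash
python3 - <<'E'
from plan import *
pose()
t=snap("top","t1"); s=snap("side","s1"); crop(t,300,140,130,110,6,"t1c"); crop(s,235,200,130,120,5,"s1c")
pose()
p=get_obs()['tool_pos']; print(proj("top",[p]),proj("side",[p]))
E
```

```text
4.02 [ 516.6 -345.1  191. ] [-3.138  0.005  1.314] [-0.7  0.5 -0.1] 92.0 [-0.71  0.55  1.29 -0.01  1.3  -0.45]
4.12 [ 516.3 -342.8  192.2] [-3.138  0.004  1.316] [-0.8  0.1  0.2] 91.6 [-0.71  0.54  1.3  -0.01  1.3  -0.45]
[[371.04925185 206.4122513 ]] [[295.3682401  251.44877255]]
```

View pics/t1c.png

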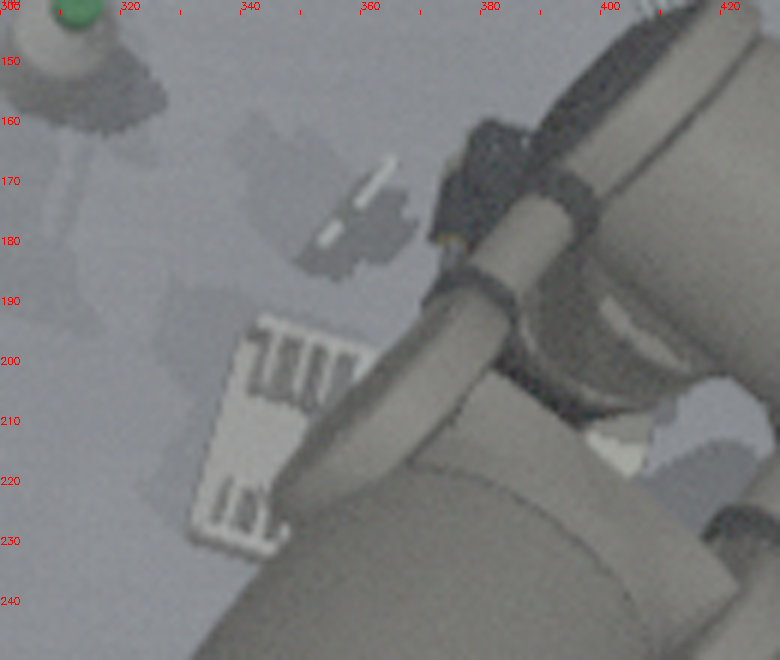

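View pics/s1c.png

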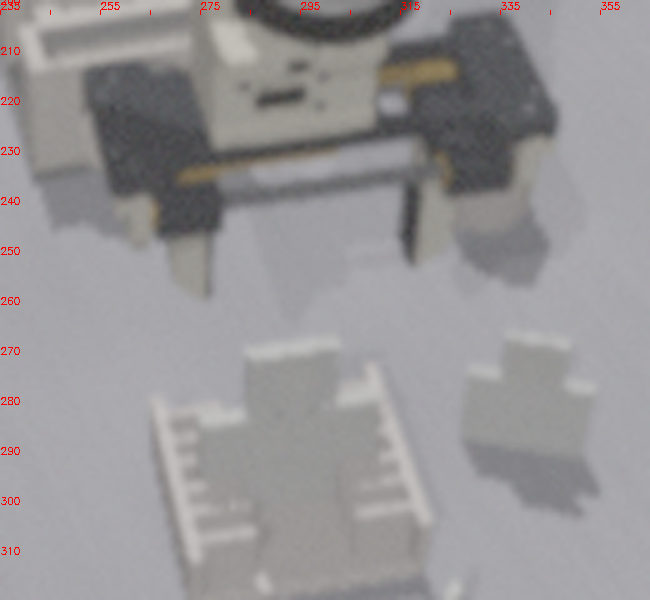

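```bash
python3 - <<'E'
from plan import *
o=get_obs();R=Ro.from_euler('xyz',o['tcp_rot']);p=o['tool_pos']
for sy in(-46,46):
  for sx in (-9.5,9.5):
    q=p+R.apply([sx,sy,0]); u=proj("side",[q])[0]; print(sy,sx,np.round(q,0),u,((u-[235,200])+.5)*5-.5)
E
python3 - <<'E'
from h import *
crop(cv2.imread("pics/s1.png"),255,230,80,50,9,"s1d",0.5)
E
```

```text
-46 -9.5 [ 469. -340.  192.] [276.47830997 257.60851954] [209.39154987 290.04259771]
-46 9.5 [ 474. -322.  192.] [274.60127336 251.37724068] [200.00636681 258.88620338]
46 -9.5 [ 558. -364.  192.] [316.20253125 251.52295242] [408.01265626 259.61476211]
46 9.5 [ 563. -345.  192.] [313.72710581 245.46481542] [395.63552907 229.32407711]
```

View pics/s1d.png

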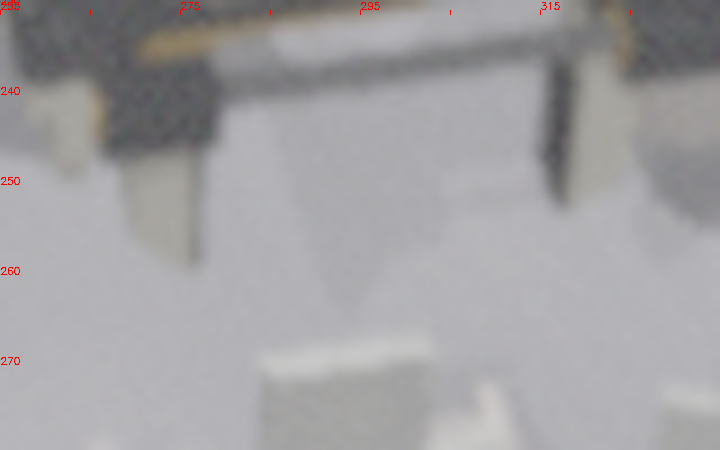

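```bash
python3 - <<'E'
from plan import *
np.set_printoptions(precision=2,suppress=True)
pose()
b=np.array([.8,.9])
ps=full([(240,67),(145,75)],255,255,5); print(onz("side",ps-b,130), onz("side",ps-b,130).mean(0))
p2=full([(432,348),(260,365)],255,230,9); print(onz("side",p2-b,130).mean(0))
hs=full([(120,428),(325,393),(347,432),(135,468)],215,120,5)
w=onz("side",hs-b,90); print(w.mean(0)); 
E
```

```text
4.12 [ 516.3 -342.8  192.2] [-3.14  0.    1.32] [-0.8  0.1  0.2] 91.6 [-0.71  0.54  1.3  -0.01  1.3  -0.45]
[[ 535.74 -344.97  130.  ]
 [ 492.98 -329.5   130.  ]] [ 514.36 -337.24  130.  ]
[ 513.61 -338.11  130.  ]
[564.3  -57.91  90.  ]
```

Request:
step_arm(
  moves=[0.2,-0.1,0.5,0,0,0,-1,0,0,0.9,0,0,0,-1,0,0,0.9,0,0,0,-1,0,0,0.9,0,0,0,-1,0,0,0.9,0,0,0,-1,0,0,0.3,0,0,0,-1,0,0,0,0,0,0,-1],
)

```text
time: 4.7
tool_pos: [515.6, -332.0, 106.4]
tcp_rot: [3.141, 0.004, 1.324]
contact_force: [0.3, 0.1, 0.1]
grip_width: 91.7
```

```bash
python3 - <<'E'
from plan import *
pose()
s=snap("side","s2"); crop(s,255,230,90,90,7,"s2c",.5)
pose()
E
```

```text
4.7 [ 515.6 -332.   106.4] [3.141 0.004 1.324] [0.3 0.1 0.1] 91.7 [-0.7   0.61  1.43 -0.    1.1  -0.45]
4.75 [ 515.8 -332.1  107. ] [3.14  0.004 1.324] [-1.   0.6 -1.2] 92.1 [-0.7   0.61  1.43 -0.    1.1  -0.45]
```

View pics/s2c.png

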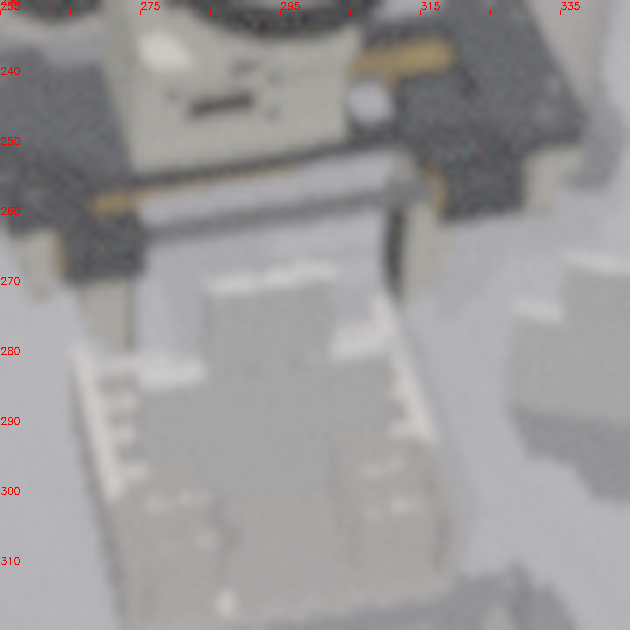

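Request:
step_arm(
  moves=[-0.3,0.05,0.3,0,0,0,-1,0,0,0.25,0,0,0,-1,0,0,0,0,0,0,-1],
)

```text
time: 5.0
tool_pos: [516.7, -339.1, 98.8]
tcp_rot: [3.135, 0.007, 1.326]
contact_force: [0.2, -0.1, -0.6]
grip_width: 92.0
```

```bash
python3 - <<'E'
from plan import *
pose()
E
```

```text
5.0 [ 516.7 -339.1   98.8] [3.135 0.007 1.326] [ 0.2 -0.1 -0.6] 92.0 [-0.7   0.62  1.43 -0.    1.08 -0.46]
```

Request:
step_arm(
  moves=[0,0,0,0,0,0,1,0,0,0,0,0,0,1,0,0,0,0,0,0,1,0,0,0,0,0,0,1,0,0,0,0,0,0,1,0,0,0,0,0,0,1],
)

```text
time: 5.5
tool_pos: [517.4, -340.2, 100.8]
tcp_rot: [3.132, 0.008, 1.325]
contact_force: [0.4, -0.1, -0.1]
grip_width: 56.8
```

```bash
python3 - <<'E'
from plan import *
pose()
E
```

```text
5.5 [ 517.4 -340.2  100.8] [3.132 0.008 1.325] [ 0.4 -0.1 -0.1] 56.8 [-0.7   0.62  1.43 -0.    1.08 -0.46]
```

Request:
step_arm(
  moves=[0.05,0,0.1,0,0,0,1,0,0,0,0,0,0,1,0,0,0,0,0,0,1,0,0,0,0,0,0,1],
)

```text
time: 5.83
tool_pos: [517.4, -338.9, 98.4]
tcp_rot: [3.133, 0.008, 1.325]
contact_force: [-1.1, -0.2, 2.3]
grip_width: 44.5
```

```bash
python3 - <<'E'
from plan import *
pose()
s=snap("side","s3"); crop(s,255,230,90,90,7,"s3c",.5)
E
```

```text
5.83 [ 517.4 -338.9   98.4] [3.133 0.008 1.325] [-1.1 -0.2  2.3] 44.5 [-0.7   0.62  1.43 -0.    1.08 -0.45]
```

View pics/s3c.png

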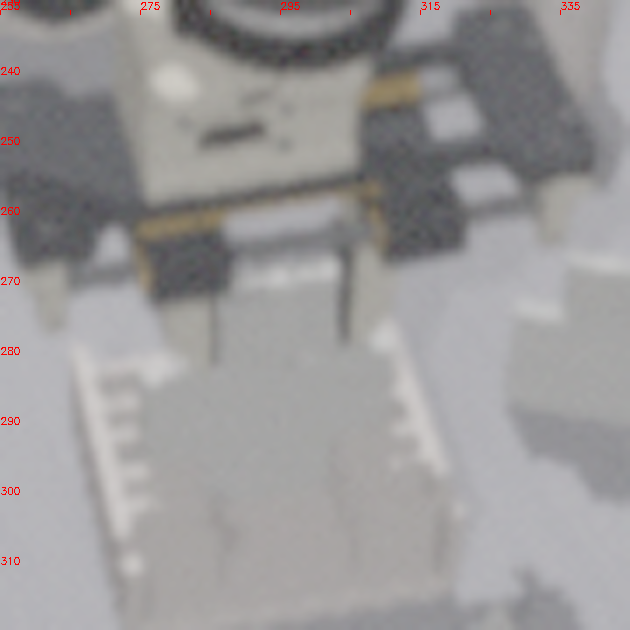

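Gripped at 44.5 mm, and the tab is between the pads at about (294,272). Lifting.

Request:
step_arm(
  moves=[0,0,-0.5,0,0,0,1,0,0,-1,0,0,0,1,0,0,-1,0,0,0,1,0,0,-1,0,0,0,1,0,0,-1,0,0,0,1,0,0,-1,0,0,0,1,0,0,-0.8,0,0,0,1,0,0,0,0,0,0,1],
)

```text
time: 6.55
tool_pos: [515.0, -336.1, 230.4]
tcp_rot: [3.14, 0.004, 1.325]
contact_force: [-0.1, -1.1, -1.6]
grip_width: 44.8
```

```bash
python3 - <<'E'
from plan import *
pose()
s=snap("side","s4"); crop(s,235,180,110,120,5,"s4c",.5)
plan([((564,-59,217),1.356)],1)
E
```

```text
6.55 [ 515.  -336.1  230.4] [3.14  0.004 1.325] [-0.1 -1.1 -1.6] 44.8 [-0.7   0.51  1.25 -0.    1.38 -0.45]
CALL 0.94, -0.06, 0.04, 0.0, 0.0, -0.03, 1.0, 0.94, -0.06, 0.04, 0.0, 0.0, -0.03, 1.0, 0.94, -0.06, 0.04, 0.0, 0.0, -0.03, 1.0, 0.94, -0.06, 0.04, 0.0, 0.0, -0.03, 1.0, 0.94, -0.06, 0.04, 0.0, 0.0, -0.03, 1.0, 0.94, -0.06, 0.04, 0.0, 0.0, -0.03, 1.0, 0.94, -0.05, 0.04, 0.0, 0.0, -0.03, 1.0, 0.94, -0.05, 0.04, 0.0, 0.0, -0.03, 1.0
CALL 0.94, -0.05, 0.04, 0.0, 0.0, -0.03, 1.0, 0.94, -0.05, 0.04, 0.0, 0.0, -0.03, 1.0, 0.94, -0.05, 0.04, 0.0, 0.0, -0.03, 1.0, 0.94, -0.04, 0.04, 0.0, 0.0, -0.03, 1.0, 0.94, -0.04, 0.04, 0.0, 0.0, -0.03, 1.0, 0.94, -0.04, 0.04, 0.0, 0.0, -0.03, 1.0, 0.94, -0.04, 0.04, 0.0, 0.0, -0.03, 1.0
```

View pics/s4c.png

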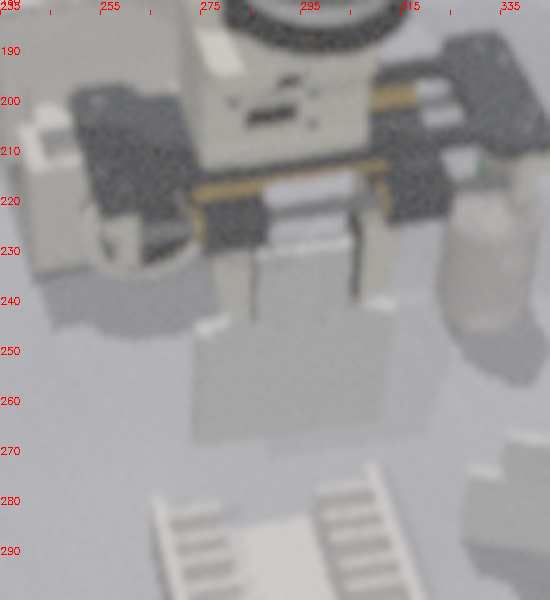

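Request:
step_arm(
  moves=[0.95,-0.05,0,0,0,0,1,0.95,-0.05,0,0,0,0,1,0.95,-0.05,0,0,0,-0.05,1,0.95,-0.05,0,0,0,-0.05,1,0.95,-0.05,0,0,0,-0.05,1,0.95,-0.05,0,0,0,-0.05,1,0.95,-0.05,0,0,0,-0.05,1,0.95,-0.05,0,0,0,-0.05,1],
)

```text
time: 7.27
tool_pos: [538.3, -182.0, 216.8]
tcp_rot: [-3.124, -0.001, 1.34]
contact_force: [0.0, 0.4, -2.8]
grip_width: 44.9
```

Request:
step_arm(
  moves=[0.95,-0.05,0,0,0,-0.05,1,0.95,-0.05,0,0,0,0,1,0.95,-0.05,0,0,0,0,1,0.9,-0.05,0,0,0,0,1,0.5,-0.05,0,0,0,0,1,0,0,0,0,0,0,1],
)

```text
time: 7.77
tool_pos: [548.8, -88.7, 207.9]
tcp_rot: [-3.108, -0.004, 1.347]
contact_force: [-0.2, -0.3, -1.8]
grip_width: 44.9
```

```bash
python3 - <<'E'
from plan import *
pose()
plan([((564,-59,200),1.356)],1)
E
```

```text
7.77 [548.8 -88.7 207.9] [-3.108 -0.004  1.347] [-0.2 -0.3 -1.8] 44.9 [-0.3   0.43  1.44  0.    1.3  -0.08]
CALL 0.81, 0.21, 0.19, -0.24, -0.03, -0.07, 1.0, 0.81, 0.21, 0.2, -0.24, -0.03, -0.07, 1.0
```

Request:
step_arm(
  moves=[0.8,0.2,0,-0.25,-0.05,-0.05,1,0.75,0.2,0,-0.25,0,-0.05,1,0,0,0,0,0,0,1,0,0,0,0,0,0,1],
)

```text
time: 8.1
tool_pos: [562.8, -60.7, 205.0]
tcp_rot: [-3.141, 0.001, 1.354]
contact_force: [0.0, 0.3, -2.9]
grip_width: 44.9
```

```bash
python3 - <<'E'
from plan import *
pose()
t=snap("top","t5");s=snap("side","s5"); crop(s,205,110,110,130,5,"s5c",.5); crop(t,200,140,110,90,6,"t5c",.5)
pose()
E
```

```text
8.1 [562.8 -60.7 205. ] [-3.141e+00  1.000e-03  1.354e+00] [ 0.   0.3 -2.9] 44.9 [-0.24  0.44  1.44 -0.    1.27 -0.03]
8.2 [562.8 -61.1 205.2] [-3.141e+00  1.000e-03  1.353e+00] [-0.4 -0.  -3.1] 44.4 [-0.24  0.43  1.44 -0.    1.27 -0.03]
```

View pics/s5c.png

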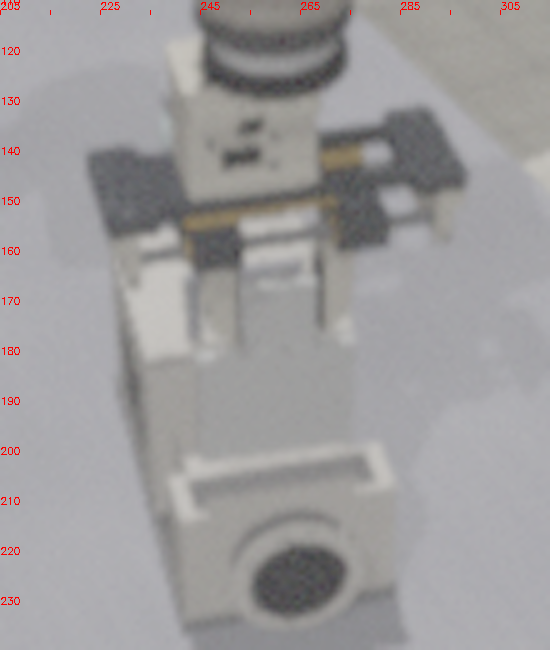

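View pics/t5c.png

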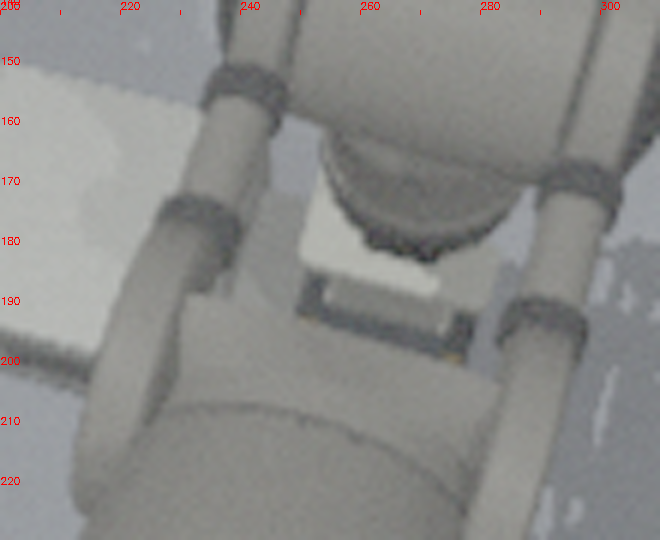

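```bash
python3 - <<'E'
from plan import *
o=get_obs();R=Ro.from_euler('xyz',o['tcp_rot']);p=o['tool_pos']
b=np.array([.8,.9])
c=lambda q:((proj("side",[q])[0]+b-[205,110])+.5)*5-.5
for sy in(-45,45):
  for z in(116,191): 
    q=p+R.apply([0,sy,0]); q[2]=z; print("plate",sy,z,c(q))
u=np.array([564,-59.]);th=-.215;ex=np.array([np.cos(th),np.sin(th)]);ey=np.array([-np.sin(th),np.cos(th)])
for a,bb in((-65,20),(65,20),(65,-20),(-65,-20),(-55,14.5),(55,14.5),(55,-14.5),(-55,-14.5)): print("house",a,bb,c(np.r_[u+a*ex+bb*ey,90]))
E
```

```text
plate -45 116 [206.40640151 462.56316586]
plate -45 191 [201.66152014 360.36785674]
plate 45 116 [356.79254184 438.28828044]
plate 45 191 [358.4815644  336.30772853]
house -65 20 [168.64329075 477.13623578]
house 65 20 [379.83801309 442.56350079]
house 65 -20 [398.06287539 485.11698766]
house -65 -20 [181.73416128 521.31640075]
house -55 14.5 [186.95744392 480.36061337]
house 55 14.5 [366.24094128 450.9241796 ]
house 55 -14.5 [379.17555884 481.86148421]
house -55 -14.5 [196.74303019 512.29561705]
```

```bash
python3 - <<'E'
from h import *
crop(cv2.imread("pics/s5.png"),232,155,60,65,9,"s5d",0.45)
E
```

```text
(no output)
```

View pics/s5d.png

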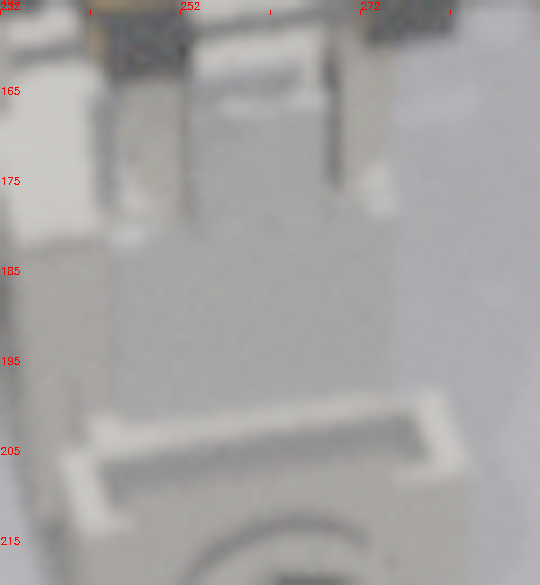

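Request:
step_arm(
  moves=[0.05,0.15,0.3,0,0,0,1,0,0,0.5,0,0,0,1,0,0,0.4,0,0,0,1,0,0,0.4,0,0,0,1,0,0,0.2,0,0,0,1],
)

```text
time: 8.62
tool_pos: [566.4, -63.5, 166.6]
tcp_rot: [3.141, 0.001, 1.35]
contact_force: [-0.5, 1.5, -1.0]
grip_width: 44.6
```

```bash
python3 - <<'E'
from plan import *
pose()
s=snap("side","s6"); crop(s,225,145,75,90,7,"s6c",.45)
E
```

```text
8.62 [566.4 -63.5 166.6] [3.141e+00 1.000e-03 1.350e+00] [-0.5  1.5 -1. ] 44.6 [-0.25  0.48  1.49 -0.    1.18 -0.02]
```

View pics/s6c.png

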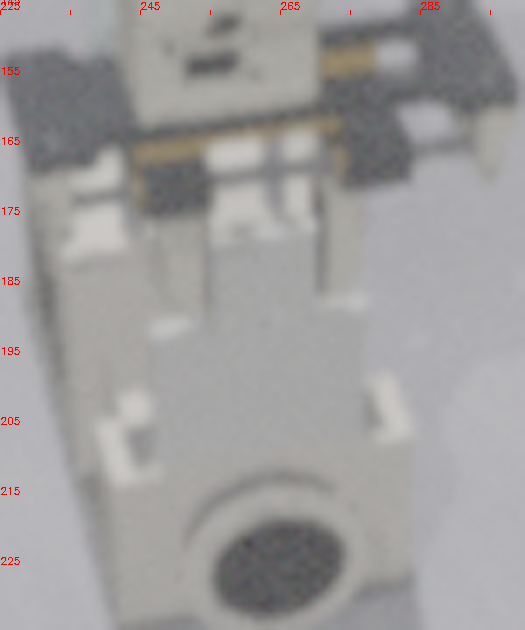

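```bash
python3 - <<'E'
from plan import *
for n in("s5","s6"):
    im=cv2.imread(f"pics/{n}.png"); im=cv2.bilateralFilter(im,5,12,3).astype(float); im=np.clip((im-75)*2.2,0,255).astype(np.uint8)
    crop(im,232,150,60,75,8,n+"e",1)
o=get_obs();R=Ro.from_euler('xyz',o['tcp_rot']);p=o['tool_pos']
for sy in(-45,45):
  for z in(p[2]-88.4,p[2]-13.4): 
    q=p+R.apply([0,sy,0]); q[2]=z; print("plate",sy,z,proj("side",[q])[0])
E
```

```text
plate -45 77.47287869381583 [246.89051935 211.14873399]
plate -45 152.47287869381583 [246.0378347 191.5608671]
plate 45 77.47287869381583 [276.36628468 206.33975701]
plate 45 152.47287869381583 [276.74674152 186.78223594]
```

View pics/s6e.png

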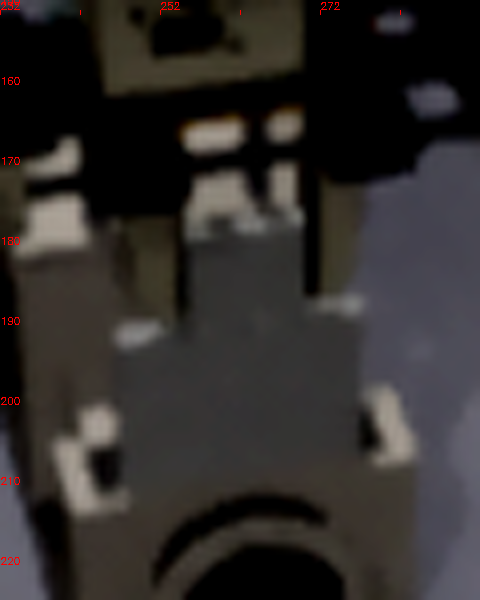

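View pics/s5e.png

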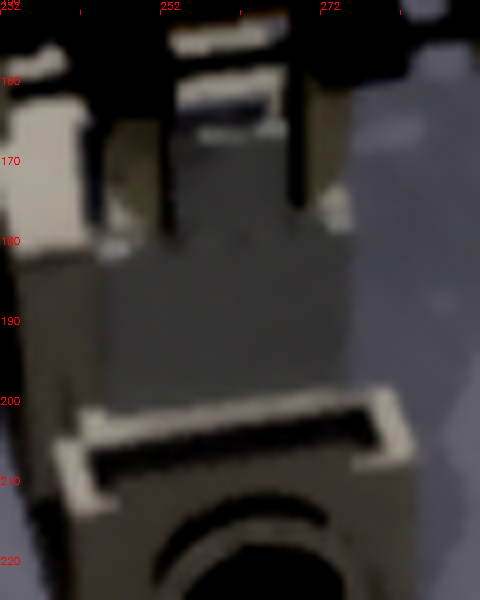

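Request:
step_arm(
  moves=[0,0,-0.8,0,0,0,1,0.25,0,0,0,0,0,1,0,0,0,0,0,0,1],
)

```text
time: 8.92
tool_pos: [566.3, -58.2, 179.7]
tcp_rot: [-3.137, 0.001, 1.349]
contact_force: [-0.6, -0.1, -2.6]
grip_width: 44.9
```

```bash
cat >> plan.py <<'E'
def enh(im,x,y,w,h,s,name,lo=75,k=2.2):
    im=cv2.bilateralFilter(im,5,12,3).astype(float); crop(np.clip((im-lo)*k,0,255).astype(np.uint8),x,y,w,h,s,name,1)
E
python3 - <<'E'
from plan import *
pose()
s=snap("side","s7"); enh(s,225,145,75,80,8,"s7e",60)
pose()
E
```

```text
8.92 [566.3 -58.2 179.7] [-3.137e+00  1.000e-03  1.349e+00] [-0.6 -0.1 -2.6] 44.9 [-0.24  0.46  1.47 -0.    1.21 -0.01]
8.97 [566.6 -58.6 180.1] [-3.138e+00  2.000e-03  1.350e+00] [ 0.7 -0.2 -2. ] 44.7 [-0.24  0.46  1.47 -0.    1.21 -0.02]
```

View pics/s7e.png

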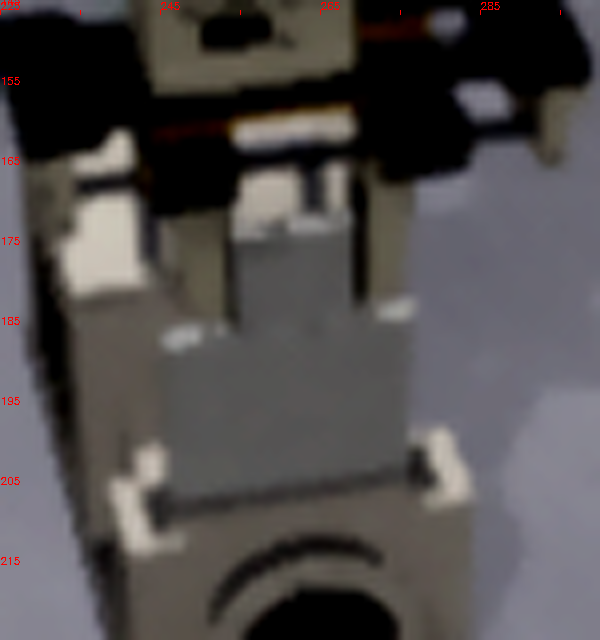

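Request:
step_arm(
  moves=[0.03,0,0.3,0,0,0,1,0.03,0,0.3,0,0,0,1,0.03,0,0.3,0,0,0,1],
)

```text
time: 9.22
tool_pos: [567.9, -57.9, 162.0]
tcp_rot: [3.141, 0.004, 1.351]
contact_force: [-1.0, -3.7, -0.3]
grip_width: 45.2
```

```bash
python3 - <<'E'
from plan import *
pose()
s=snap("side","s8"); enh(s,225,145,75,80,8,"s8e",60)
pose()
E
```

```text
9.22 [567.9 -57.9 162. ] [3.141 0.004 1.351] [-1.  -3.7 -0.3] 45.2 [-0.23  0.48  1.49 -0.    1.17 -0.01]
9.27 [567.2 -57.8 160.4] [-3.14   0.004  1.351] [ 0.7 -4.4 -2.2] 44.8 [-0.23  0.48  1.49 -0.    1.17 -0.01]
```

View pics/s8e.png

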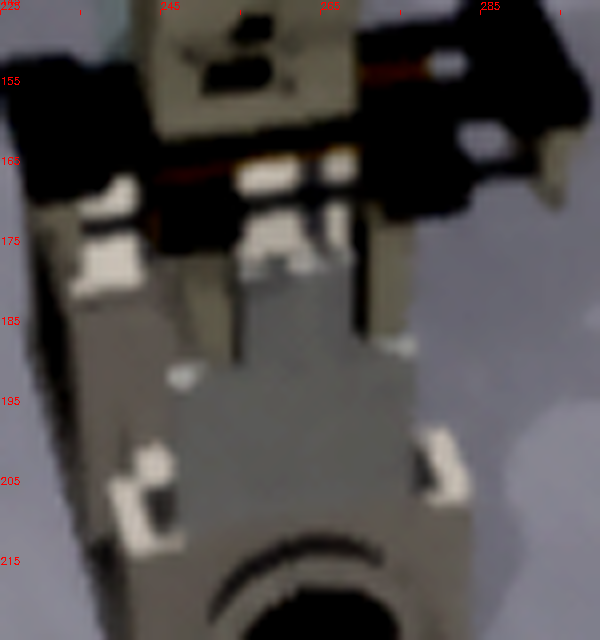

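Request:
step_arm(
  moves=[-0.12,0,0.2,0,0,0,1,0,0,0.3,0,0,0,1,0,0,0.3,0,0,0,1],
)

```text
time: 9.52
tool_pos: [566.2, -60.0, 142.2]
tcp_rot: [-3.139, 0.003, 1.35]
contact_force: [0.0, -1.7, -3.1]
grip_width: 44.7
```

```bash
python3 - <<'E'
from plan import *
pose()
E
```

```text
9.52 [566.2 -60.  142.2] [-3.139e+00  3.000e-03  1.350e+00] [ 0.  -1.7 -3.1] 44.7 [-0.24  0.5   1.52 -0.    1.12 -0.02]
```

Going in smoothly. 38 mm remain to about z = 104.

Request:
step_arm(
  moves=[-0.03,0,0.3,0,0,0,1,0,0,0.3,0,0,0,1,0,0,0.3,0,0,0,1,0,0,0.3,0,0,0,1],
)

```text
time: 9.85
tool_pos: [565.0, -59.9, 114.1]
tcp_rot: [-3.136, 0.002, 1.35]
contact_force: [1.0, 0.7, -3.7]
grip_width: 44.6
```

```bash
python3 - <<'E'
from plan import *
pose()
E
```

```text
9.85 [565.  -59.9 114.1] [-3.136e+00  2.000e-03  1.350e+00] [ 1.   0.7 -3.7] 44.6 [-0.24  0.53  1.55 -0.    1.06 -0.02]
```

Request:
step_arm(
  moves=[0,0,0.2,0,0,0,1,0,0,0.2,0,0,0,1,0,0,0.1,0,0,0,1],
)

```text
time: 10.1
tool_pos: [564.3, -59.5, 103.2]
tcp_rot: [-3.134, 0.001, 1.35]
contact_force: [-10.4, 3.2, 26.9]
grip_width: 44.7
```

```bash
python3 - <<'E'
from plan import *
pose()
s=snap("side","s9"); enh(s,225,145,75,80,8,"s9e",60)
pose()
E
```

```text
10.1 [564.3 -59.5 103.2] [-3.134e+00  1.000e-03  1.350e+00] [-10.4   3.2  26.9] 44.7 [-0.24  0.55  1.56 -0.    1.04 -0.02]
10.15 [564.2 -59.5 103.4] [-3.134e+00  1.000e-03  1.350e+00] [-4.7  0.7  5.6] 44.5 [-0.24  0.55  1.56 -0.    1.04 -0.02]
```

View pics/s9e.png

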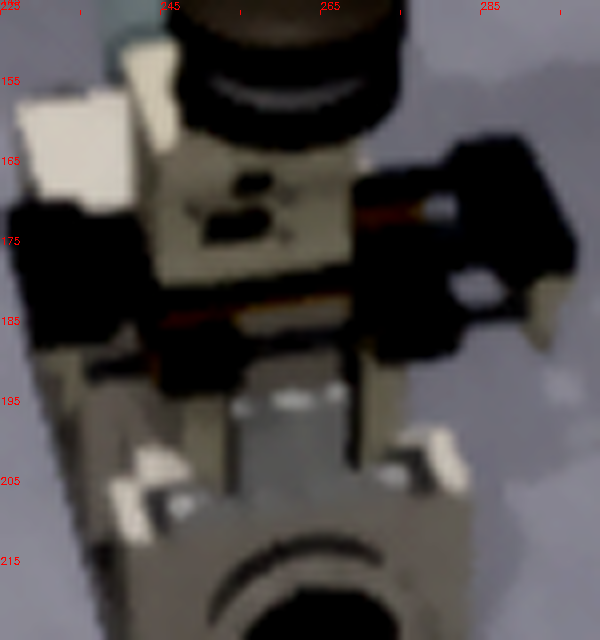

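Bottomed out at z ≈ 103, as predicted, with the floor reaction felt at 27 N. Releasing.

Request:
step_arm(
  moves=[0,0,0,0,0,0,-0.2,0,0,0,0,0,0,-0.2,0,0,0,0,0,0,-0.2,0,0,0,0,0,0,-0.2,0,0,-0.3,0,0,0,-0.2,0,0,-0.8,0,0,0,-0.2,0,0,-1,0,0,0,-0.2,0,0,-1,0,0,0,-0.2],
)

```text
time: 10.82
tool_pos: [563.4, -59.1, 165.2]
tcp_rot: [-3.129, 0.001, 1.35]
contact_force: [0.1, 0.2, -0.0]
grip_width: 54.8
```

Request:
step_arm(
  moves=[0,0,-1,0,0,0,-0.2,0,0,-1,0,0,0,-0.2,0,0,-1,0,0,0,-0.2,0,0,-1,0,0,0,-0.2,0,0,-0.5,0,0,0,-0.2],
)

```text
time: 11.23
tool_pos: [565.0, -59.4, 263.6]
tcp_rot: [-3.133, 0.001, 1.35]
contact_force: [0.3, -1.0, -0.3]
grip_width: 55.5
```

```bash
python3 - <<'E'
from plan import *
pose()
s=snap("side","s10"); enh(s,220,120,80,100,6,"s10e",60)
t=snap("top","t10"); crop(t,180,140,110,82,7,"t10c",.5)
E
```

```text
11.23 [565.  -59.4 263.6] [-3.133e+00  1.000e-03  1.350e+00] [ 0.3 -1.  -0.3] 55.5 [-0.24  0.4   1.33 -0.    1.42 -0.02]
```

View pics/s10e.png

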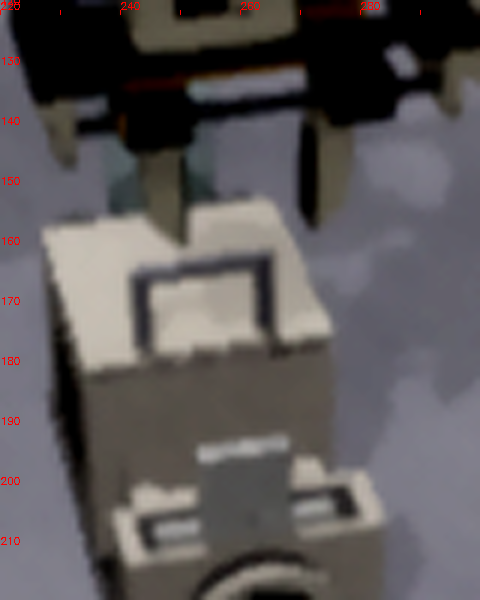

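View pics/t10c.png

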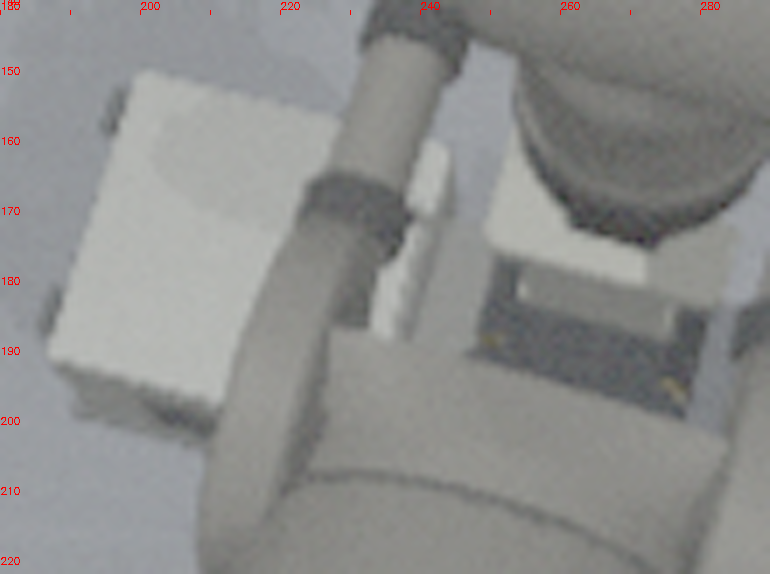

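```bash
cat >> plan.py <<'E'
U=np.array([596.3,87.0]);TH=-.215
def w(x,y,z):
    c,s=np.cos(TH),np.sin(TH); return np.array([U[0]+c*x-s*y,U[1]+s*x+c*y,z])
def bar(t,x=0):
    a=np.arctan2(46,-125)-t; r=np.hypot(46,125); return w(x,70+r*np.cos(a),120+r*np.sin(a))
E
python3 - <<'E'
from plan import *
b=np.array([.8,.9])
for t in (0,.03,.06,.09,.12): print(t,np.round(bar(t)),*[np.round(proj("side",[bar(t,x)])[0]+b,1) for x in(-32,32)],*[np.round(proj("top",[bar(t,x)])[0],1) for x in(-32,32)])
s=cv2.imread("pics/s10.png"); enh(s,235,150,45,40,14,"s10f",60)
t=cv2.imread("pics/t0.png") if 0 else cv2.imread("pics/top0.png"); enh(t,215,150,40,50,12,"t0f",60)
E
```

```text
0 [585.  33. 166.] [243.4 168.3] [264.1 165.2] [230.6 188.2] [236.8 166.9]
0.03 [585.  35. 170.] [243.2 167. ] [263.9 163.9] [230.  187.8] [236.3 166.4]
0.06 [585.  36. 173.] [243.1 165.7] [263.8 162.7] [229.4 187.3] [235.7 165.9]
0.09 [586.  38. 177.] [242.9 164.4] [263.7 161.4] [228.8 186.9] [235.1 165.4]
0.12 [586.  40. 181.] [242.7 163.1] [263.5 160.1] [228.1 186.4] [234.4 164.9]
```

View pics/s10f.png

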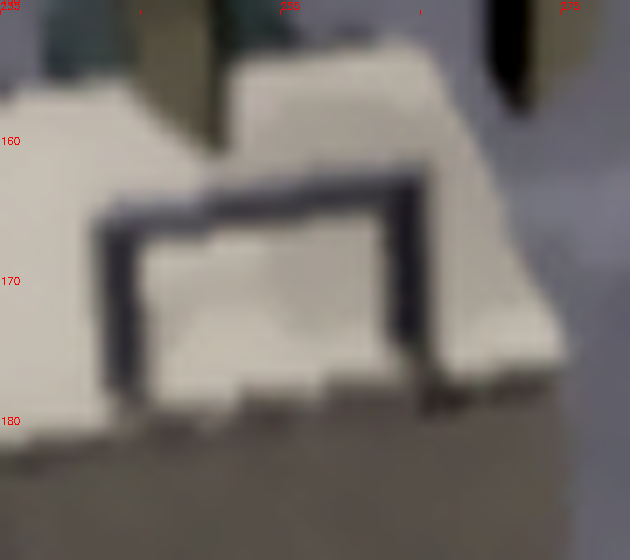

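View pics/t0f.png

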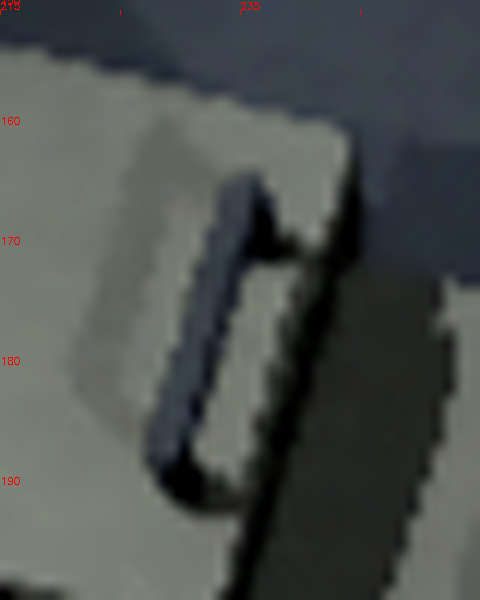

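Damper home: its shoulders are flush in the mouth at (247,208) and (272,204). The flap is ajar by about 0.055 rad, so the bar is near (585,36,172). Turning the wrist 90° and going above the bar.

```bash
python3 - <<'E'
from plan import *
plan([((585.3,36,215),2.927)],-.2)
E
```

```text
CALL 0.21, 0.0, 0.1, 0.0, 0.0, -0.98, -0.2, 0.21, 0.01, 0.1, 0.0, 0.0, -0.98, -0.2, 0.21, 0.03, 0.1, 0.0, 0.0, -0.98, -0.2, 0.21, 0.04, 0.1, 0.0, 0.0, -0.98, -0.2, 0.2, 0.06, 0.1, 0.0, 0.0, -0.98, -0.2, 0.2, 0.07, 0.1, 0.0, 0.0, -0.98, -0.2, 0.2, 0.08, 0.1, 0.0, 0.0, -0.98, -0.2, 0.19, 0.1, 0.1, 0.0, 0.0, -0.98, -0.2
CALL 0.18, 0.11, 0.1, 0.0, 0.0, -0.98, -0.2, 0.17, 0.12, 0.1, 0.0, 0.0, -0.98, -0.2, 0.17, 0.13, 0.1, 0.0, 0.0, -0.98, -0.2, 0.16, 0.14, 0.1, 0.0, 0.0, -0.98, -0.2, 0.15, 0.15, 0.1, 0.0, 0.0, -0.98, -0.2, 0.14, 0.16, 0.1, 0.0, 0.0, -0.98, -0.2, 0.12, 0.17, 0.1, 0.0, 0.0, -0.98, -0.2, 0.11, 0.18, 0.1, 0.0, 0.0, -0.98, -0.2
CALL 0.1, 0.19, 0.1, 0.0, 0.0, -0.98, -0.2, 0.09, 0.19, 0.1, 0.0, 0.0, -0.98, -0.2, 0.07, 0.2, 0.1, 0.0, 0.0, -0.98, -0.2, 0.06, 0.2, 0.1, 0.0, 0.0, -0.98, -0.2, 0.04, 0.21, 0.1, 0.0, 0.0, -0.98, -0.2, 0.03, 0.21, 0.1, 0.0, 0.0, -0.98, -0.2, 0.02, 0.21, 0.1, 0.0, 0.0, -0.98, -0.2
```

Request:
step_arm(
  moves=[0.2,0,0.1,0,0,-1,-0.2,0.2,0,0.1,0,0,-1,-0.2,0.2,0.05,0.1,0,0,-1,-0.2,0.2,0.05,0.1,0,0,-1,-0.2,0.2,0.05,0.1,0,0,-1,-0.2,0.2,0.05,0.1,0,0,-1,-0.2,0.2,0.1,0.1,0,0,-1,-0.2,0.2,0.1,0.1,0,0,-1,-0.2],
)

```text
time: 12.0
tool_pos: [569.3, -26.0, 239.2]
tcp_rot: [-3.126, -0.008, 1.931]
contact_force: [-0.5, -0.6, -0.3]
grip_width: 54.9
```

Request:
step_arm(
  moves=[0.2,0.1,0.1,0,0,-1,-0.2,0.2,0.1,0.1,0,0,-1,-0.2,0.15,0.15,0.1,0,0,-1,-0.2,0.15,0.15,0.1,0,0,-1,-0.2,0.15,0.15,0.1,0,0,-1,-0.2,0.15,0.15,0.1,0,0,-1,-0.2,0.1,0.15,0.1,0,0,-1,-0.2,0.1,0.2,0.1,0,0,-1,-0.2],
)

```text
time: 12.67
tool_pos: [569.6, 9.8, 211.9]
tcp_rot: [-3.125, -0.03, 2.518]
contact_force: [-1.0, 0.6, 0.2]
grip_width: 55.2
```

```bash
python3 - <<'E'
from plan import *
pose()
plan([((585.3,36,205),2.927)],-.2)
E
```

```text
12.67 [569.6   9.8 211.9] [-3.125 -0.03   2.518] [-1.   0.6  0.2] 55.2 [-0.12  0.46  1.39  0.    1.33 -1.06]
CALL 0.02, 0.25, 0.05, -0.02, -0.08, -0.98, -0.2, 0.0, 0.25, 0.05, -0.02, -0.08, -0.98, -0.2, -0.01, 0.25, 0.05, -0.02, -0.08, -0.98, -0.2, -0.03, 0.25, 0.06, -0.02, -0.08, -0.98, -0.2, -0.05, 0.25, 0.06, -0.02, -0.08, -0.98, -0.2, -0.06, 0.25, 0.06, -0.02, -0.08, -0.98, -0.2
```

Request:
step_arm(
  moves=[0,0.25,0,-0.05,-0.1,-1,-0.2,0,0.25,0,0,-0.1,-1,-0.2,0,0.25,0,0,-0.1,-1,-0.2,0,0.25,0,0,-0.1,-1,-0.2,-0.05,0.25,0,0,-0.1,-1,-0.2,-0.05,0.25,0,0,0,-0.8,-0.2,0,0,0,0,0,0,-0.2],
)

```text
time: 13.25
tool_pos: [580.3, 38.4, 201.6]
tcp_rot: [-3.132, -0.013, 2.947]
contact_force: [-0.2, 1.1, 0.1]
grip_width: 54.9
```

```bash
python3 - <<'E'
from plan import *
pose()
plan([((585.3,36,195),2.927)],-.2)
s=snap("side","s11"); enh(s,225,110,65,80,7,"s11e",55,1.8)
E
```

```text
13.25 [580.3  38.4 201.6] [-3.132 -0.013  2.947] [-0.2  1.1  0.1] 54.9 [-0.06  0.47  1.39 -0.01  1.29 -1.44]
CALL -0.27, -0.07, 0.33, -0.13, -0.19, 0.29, -0.2
```

View pics/s11e.png

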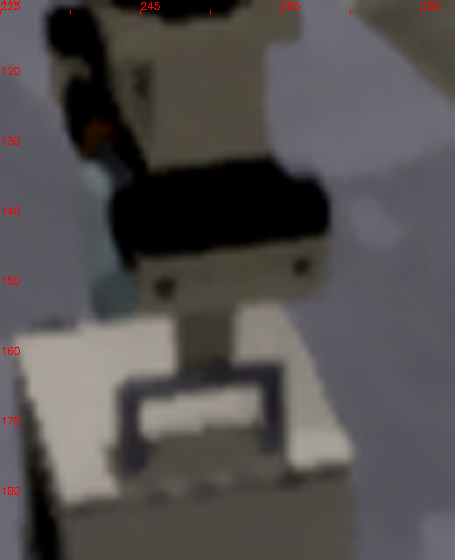

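Request:
step_arm(
  moves=[-0.25,-0.1,0.4,-0.1,-0.2,0.3,-0.2,0,0,0.5,0,0,0,-0.2,0,0,0.5,0,0,0,-0.2,0,0,0.5,0,0,0,-0.2,0,0,0.4,0,0,0,-0.2],
)

```text
time: 13.72
tool_pos: [583.5, 33.9, 151.9]
tcp_rot: [-3.138, -0.001, 2.916]
contact_force: [-0.5, -0.1, 0.7]
grip_width: 55.3
```

```bash
python3 - <<'E'
from plan import *
pose()
s=snap("side","s12"); enh(s,225,110,65,80,7,"s12e",55,1.8)
pose()
E
```

```text
13.72 [583.5  33.9 151.9] [-3.138e+00 -1.000e-03  2.916e+00] [-0.5 -0.1  0.7] 55.3 [-0.07  0.52  1.46 -0.    1.16 -1.41]
13.77 [582.6  34.  150.2] [-3.138 -0.004  2.916] [-0.7 -0.2 -1.4] 55.1 [-0.07  0.52  1.46 -0.    1.16 -1.41]
```

View pics/s12e.png

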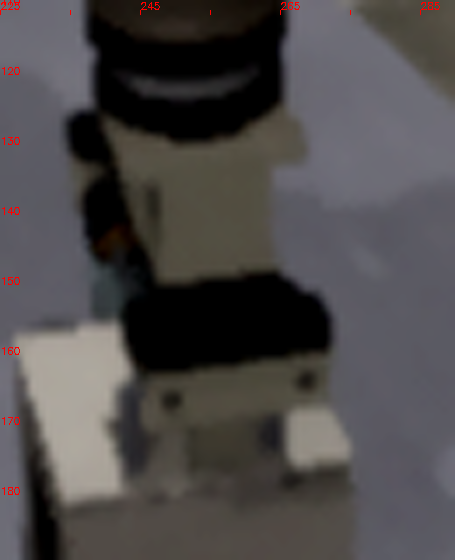

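Request:
step_arm(
  moves=[0,0,0,0,0,0,1,0,0,0,0,0,0,1,0,0,0,0,0,0,1,0,0,0,0,0,0,1,0,0,0,0,0,0,1,0,0,0,0,0,0,1,0,0,0,0,0,0,1,0,0,0,0,0,0,1],
)

```text
time: 14.43
tool_pos: [583.6, 37.6, 150.2]
tcp_rot: [3.138, -0.003, 2.915]
contact_force: [0.8, 2.3, -3.6]
grip_width: 9.0
```

```bash
python3 - <<'E'
from plan import *
pose()
E
```

```text
14.43 [583.6  37.6 150.2] [ 3.138e+00 -3.000e-03  2.915e+00] [ 0.8  2.3 -3.6] 9.0 [-0.07  0.52  1.46  0.    1.16 -1.41]
```

```bash
cat >> plan.py <<'E'
def ucoord(p):
    c,s=np.cos(TH),np.sin(TH); d=np.array(p[:2])-U; return c*d[0]+s*d[1], -s*d[0]+c*d[1]
def theta():
    o=get_obs(); R=Ro.from_euler('xyz',o['tcp_rot']); g=o['tool_pos']-R.apply([0,0,19]); x,y=ucoord(g)
    a=np.arctan2(g[2]-120,y-70); r=np.hypot(g[2]-120,y-70); return np.arctan2(46,-125)-a, r, x,y,g[2]
E
python3 - <<'E'
from plan import *
print(theta())
t0=theta()[0]
P=lambda t:bar(t)
ts=np.linspace(t0,1.65,24)
for a,b in zip(ts[:-1],ts[1:]):
    d=bar(b)-bar(a); c,s=np.cos(TH),np.sin(TH); print(round(b,2),"y+",round((-s*d[0]+c*d[1])/20,2),"z",round(-d[2]/20,2))
E
```

```text
(np.float64(0.03356053410413873), np.float64(130.6619207126241), np.float64(-1.8279657010976056), np.float64(-51.039268053684125), np.float64(169.21415561950104))
0.1 y+ 0.19 z -0.43
0.17 y+ 0.22 z -0.41
0.24 y+ 0.25 z -0.4
0.31 y+ 0.28 z -0.38
0.38 y+ 0.3 z -0.36
0.46 y+ 0.33 z -0.34
0.53 y+ 0.35 z -0.31
0.6 y+ 0.37 z -0.29
0.67 y+ 0.39 z -0.26
0.74 y+ 0.41 z -0.23
0.81 y+ 0.42 z -0.2
0.88 y+ 0.44 z -0.17
0.95 y+ 0.45 z -0.14
1.02 y+ 0.45 z -0.11
1.09 y+ 0.46 z -0.08
1.16 y+ 0.47 z -0.04
1.23 y+ 0.47 z -0.01
1.3 y+ 0.47 z 0.02
1.37 y+ 0.46 z 0.05
1.44 y+ 0.46 z 0.09
1.51 y+ 0.45 z 0.12
1.58 y+ 0.44 z 0.15
1.65 y+ 0.43 z 0.18
```

Request:
step_arm(
  moves=[0,0.2,-0.45,0,0,0,1,0,0.2,-0.4,0,0,0,1,0,0.25,-0.4,0,0,0,1,0,0.3,-0.4,0,0,0,1],
)

```text
time: 14.77
tool_pos: [587.7, 56.6, 182.9]
tcp_rot: [3.14, -0.006, 2.914]
contact_force: [2.9, -0.4, -6.7]
grip_width: 8.9
```

```bash
python3 - <<'E'
from plan import *
pose();print(np.round(theta(),3))
E
```

```text
14.77 [587.7  56.6 182.9] [ 3.14  -0.006  2.914] [ 2.9 -0.4 -6.7] 8.9 [-0.04  0.5   1.4   0.    1.25 -1.38]
[  0.326 130.489  -1.786 -31.599 201.883]
```

Tracking well (r = 130.5, θ = 0.33). Continuing.

Request:
step_arm(
  moves=[0,0.3,-0.35,0,0,0,1,0,0.35,-0.35,0,0,0,1,0,0.35,-0.3,0,0,0,1,0,0.35,-0.3,0,0,0,1,0,0.4,-0.25,0,0,0,1,0,0.4,-0.25,0,0,0,1],
)

```text
time: 15.27
tool_pos: [598.0, 103.1, 221.6]
tcp_rot: [3.141, -0.008, 2.914]
contact_force: [5.4, 1.7, -16.2]
grip_width: 9.0
```

```bash
python3 - <<'E'
from plan import *
pose();print(np.round(theta(),3))
E
```

```text
15.27 [598.  103.1 221.6] [ 3.141 -0.008  2.914] [  5.4   1.7 -16.2] 9.0 [ 0.04  0.5   1.29  0.    1.36 -1.3 ]
[  0.797 132.086  -1.598  16.043 240.563]
```

Request:
step_arm(
  moves=[0,0.4,-0.1,0,0,0,1,0,0.45,-0.15,0,0,0,1,0,0.45,-0.1,0,0,0,1,0,0.45,-0.05,0,0,0,1],
)

```text
time: 15.6
tool_pos: [606.0, 137.9, 233.1]
tcp_rot: [-3.137, -0.007, 2.913]
contact_force: [-1.2, -4.3, -2.6]
grip_width: 8.7
```

```bash
python3 - <<'E'
from plan import *
pose();print(np.round(theta(),3))
E
```

```text
15.6 [606.  137.9 233.1] [-3.137 -0.007  2.913] [-1.2 -4.3 -2.6] 8.7 [ 0.1   0.52  1.22 -0.    1.41 -1.24]
[  1.082 133.303  -1.265  51.842 252.061]
```

Request:
step_arm(
  moves=[0,0.45,0,0,0,0,1,0,0.45,0,0,0,0,1,0,0.45,0,0,0,0,1,0,0.45,0.05,0,0,0,1],
)

```text
time: 15.93
tool_pos: [614.4, 175.6, 234.4]
tcp_rot: [-3.136, -0.006, 2.913]
contact_force: [-1.8, -3.5, -1.2]
grip_width: 9.2
```

```bash
python3 - <<'E'
from plan import *
pose();print(np.round(theta(),3))
E
```

```text
15.93 [614.4 175.6 234.4] [-3.136 -0.006  2.913] [-1.8 -3.5 -1.2] 9.2 [ 0.16  0.56  1.16 -0.    1.44 -1.18]
[  1.371 134.963  -1.077  90.578 253.385]
```

Request:
step_arm(
  moves=[0,0.45,0.15,0,0,0,1,0,0.45,0.15,0,0,0,1,0,0.45,0.15,0,0,0,1,0,0.2,0.1,0,0,0,1,0,0,0,0,0,0,1],
)

```text
time: 16.35
tool_pos: [622.9, 212.1, 223.5]
tcp_rot: [-3.138, -0.003, 2.915]
contact_force: [-0.3, -4.2, 2.2]
grip_width: 8.9
```

```bash
python3 - <<'E'
from plan import *
pose();print(np.round(theta(),3))
s=snap("side","s13"); crop(s,200,60,130,160,4,"s13e",.5)
E
```

```text
16.35 [622.9 212.1 223.5] [-3.138e+00 -3.000e-03  2.915e+00] [-0.3 -4.2  2.2] 8.9 [ 0.21  0.6   1.11 -0.    1.43 -1.13]
[  1.66  135.494  -0.668 127.996 242.455]
```

View pics/s13e.png

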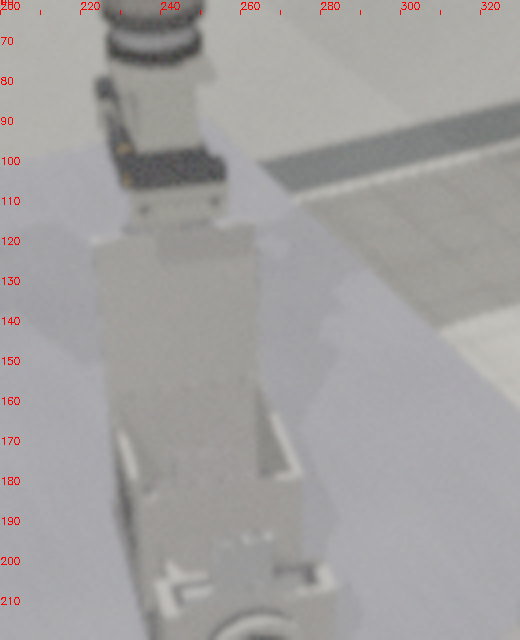

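Flap open to about 1.65 rad. Opening a little and lifting straight off the bar.

Request:
step_arm(
  moves=[0,0,0,0,0,0,0.45,0,0,0,0,0,0,0.45,0,0,0,0,0,0,0.45,0,0,-0.3,0,0,0,0.45,0,0,-0.8,0,0,0,0.45,0,0,-1,0,0,0,0.45,0,0,-1,0,0,0,0.45,0,0,-1,0,0,0,0.45],
)

```text
time: 17.07
tool_pos: [621.3, 212.7, 304.3]
tcp_rot: [-3.14, -0.014, 2.914]
contact_force: [-0.2, 0.5, 0.2]
grip_width: 25.1
```

```bash
python3 - <<'E'
from plan import *
pose()
s=snap("side","s14"); crop(s,200,60,130,160,4,"s14e",.5)
E
```

```text
17.07 [621.3 212.7 304.3] [-3.14  -0.014  2.914] [-0.2  0.5  0.2] 25.1 [ 0.21  0.57  0.94  0.    1.64 -1.13]
```

View pics/s14e.png

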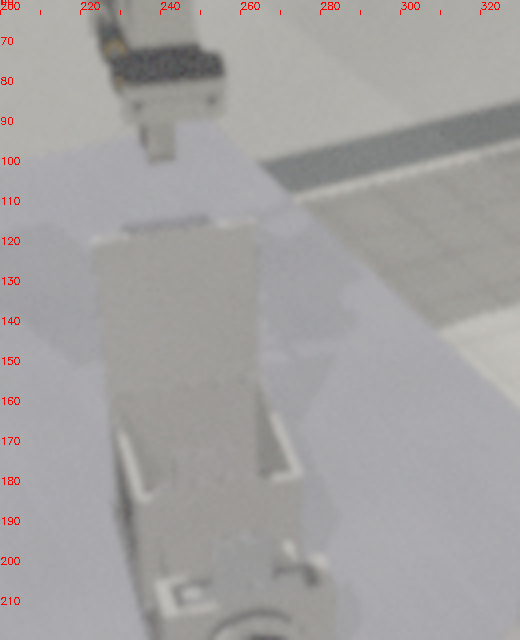

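```bash
python3 - <<'E'
from plan import *
plan([((560,-80,300),1.356)],0)
E
```

```text
CALL -0.01, -0.65, 0.02, 0.0, 0.0, 0.97, 0.0, -0.06, -0.65, 0.02, 0.0, 0.0, 0.97, 0.0, -0.1, -0.64, 0.02, 0.0, 0.0, 0.97, 0.0, -0.14, -0.64, 0.02, 0.0, 0.0, 0.97, 0.0, -0.19, -0.62, 0.02, 0.0, 0.0, 0.97, 0.0, -0.23, -0.61, 0.02, 0.0, 0.0, 0.97, 0.0, -0.27, -0.59, 0.02, 0.0, 0.0, 0.97, 0.0, -0.31, -0.57, 0.02, 0.0, 0.0, 0.97, 0.0
CALL -0.35, -0.55, 0.02, 0.0, 0.0, 0.97, 0.0, -0.38, -0.53, 0.02, 0.0, 0.0, 0.97, 0.0, -0.42, -0.5, 0.02, 0.0, 0.0, 0.97, 0.0, -0.45, -0.47, 0.02, 0.0, 0.0, 0.97, 0.0, -0.48, -0.44, 0.02, 0.0, 0.0, 0.97, 0.0, -0.51, -0.41, 0.02, 0.0, 0.0, 0.97, 0.0, -0.54, -0.37, 0.02, 0.0, 0.0, 0.97, 0.0, -0.56, -0.33, 0.02, 0.0, 0.0, 0.97, 0.0
CALL -0.58, -0.29, 0.02, 0.0, 0.0, 0.97, 0.0, -0.6, -0.25, 0.02, 0.0, 0.0, 0.97, 0.0, -0.62, -0.21, 0.02, 0.0, 0.0, 0.97, 0.0, -0.63, -0.17, 0.02, 0.0, 0.0, 0.97, 0.0, -0.64, -0.13, 0.02, 0.0, 0.0, 0.97, 0.0, -0.65, -0.09, 0.02, 0.0, 0.0, 0.97, 0.0, -0.65, -0.04, 0.02, 0.0, 0.0, 0.97, 0.0
```

Request:
step_arm(
  moves=[0,-0.65,0,0,0,1,-0.45,-0.05,-0.65,0,0,0,1,-0.45,-0.1,-0.65,0,0,0,1,-0.45,-0.15,-0.65,0,0,0,1,-0.45,-0.2,-0.6,0,0,0,1,-0.45,-0.25,-0.6,0,0,0,1,-0.45,-0.3,-0.6,0,0,0,1,-0.45,-0.3,-0.55,0,0,0,1,-0.45],
)

```text
time: 17.78
tool_pos: [600.9, 110.1, 315.7]
tcp_rot: [3.13, -0.002, 2.334]
contact_force: [-0.4, -0.4, 0.1]
grip_width: 66.1
```

Request:
step_arm(
  moves=[-0.35,-0.55,0,0,0,1,-0.45,-0.4,-0.55,0,0,0,1,-0.45,-0.4,-0.5,0,0,0,1,-0.45,-0.45,-0.45,0,0,0,1,-0.45,-0.5,-0.45,0,0,0,1,-0.45,-0.5,-0.4,0,0,0,1,-0.45,-0.55,-0.35,0,0,0,1,-0.45,-0.55,-0.35,0,0,0,1,-0.45],
)

```text
time: 18.45
tool_pos: [571.9, 4.1, 317.9]
tcp_rot: [3.125, -0.01, 1.745]
contact_force: [-0.3, 0.5, 0.2]
grip_width: 66.4
```

Request:
step_arm(
  moves=[-0.6,-0.3,0,0,0,1,-0.45,-0.6,-0.25,0,0,0,1,-0.45,-0.6,-0.2,0,0,0,1,-0.45,-0.65,-0.15,0,0,0,1,-0.45,-0.65,-0.15,0,0,0,0.8,-0.45,-0.65,-0.1,0,0,0,0.5,-0.45,-0.5,0,0,0,0,0,-0.45,0,0,0,0,0,0,-0.45],
)

```text
time: 19.12
tool_pos: [543.8, -87.2, 320.0]
tcp_rot: [3.123, -0.017, 1.349]
contact_force: [-0.5, 0.2, -0.7]
grip_width: 66.7
```

```bash
python3 - <<'E'
from plan import *
pose()
s=snap("side","s15"); enh(s,215,100,80,110,6,"s15e",70,1.9)
t=snap("top","t15"); crop(t,160,130,120,90,6,"t15c",.5)
E
```

```text
19.12 [543.8 -87.2 320. ] [ 3.123 -0.017  1.349] [-0.5  0.2 -0.7] 66.7 [-0.31  0.33  1.29  0.02  1.51 -0.09]
```

View pics/s15e.png

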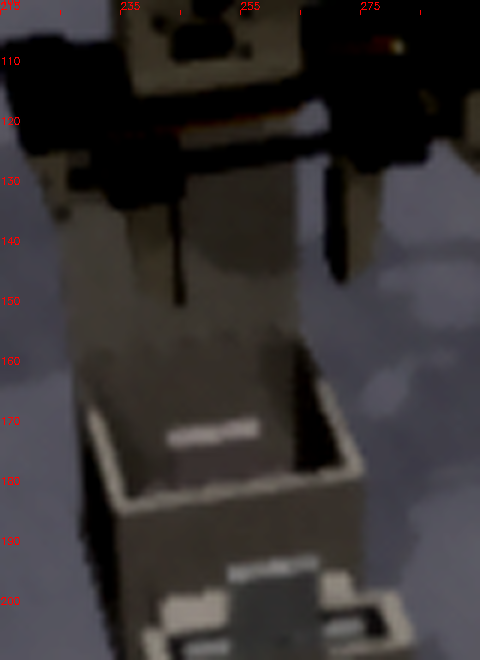

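View pics/t15c.png

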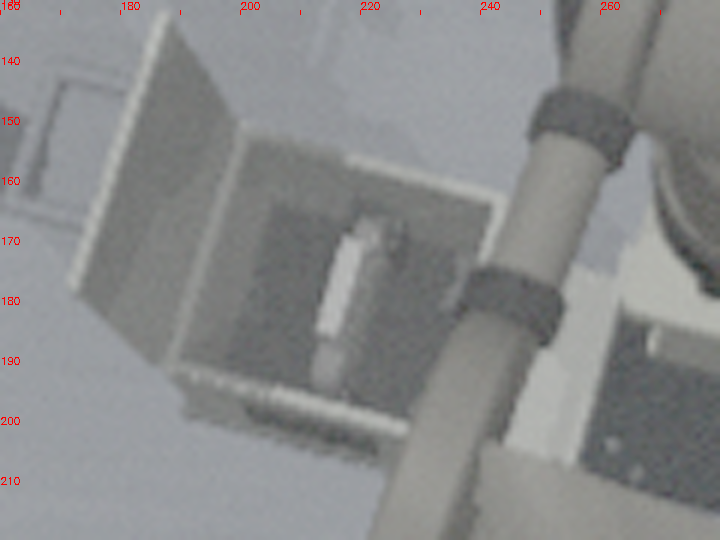

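```bash
python3 - <<'E'
from plan import *
tt=full([(340,286)],160,130,6); ss=full([(213,433)],215,100,6)
print(onz("top",tt,108),onz("side",ss-[.8,.9],108)); print(tri(ss-[.8,.9],tt))
plan([((595,87,220),1.356)],-.45)
E
```

```text
[[597.5410836   88.75399285 108.        ]] [[595.25968252  87.30313199 108.        ]]
[[596.99163831  89.10434604 106.57231476   1.82046753]]
CALL 0.81, 0.04, 0.47, 0.02, -0.02, -0.01, -0.45, 0.81, 0.05, 0.47, 0.02, -0.02, -0.01, -0.45, 0.81, 0.05, 0.47, 0.02, -0.02, -0.01, -0.45, 0.81, 0.05, 0.47, 0.02, -0.02, -0.01, -0.45, 0.81, 0.05, 0.46, 0.02, -0.02, -0.01, -0.45, 0.81, 0.05, 0.46, 0.02, -0.02, -0.01, -0.45, 0.81, 0.05, 0.46, 0.02, -0.02, -0.01, -0.45, 0.81, 0.05, 0.46, 0.02, -0.02, -0.01, -0.45
CALL 0.81, 0.05, 0.46, 0.02, -0.02, -0.01, -0.45, 0.82, 0.06, 0.46, 0.02, -0.02, -0.01, -0.45, 0.82, 0.06, 0.46, 0.02, -0.02, -0.01, -0.45
```

Request:
step_arm(
  moves=[0.9,0.05,0.2,0,0,0,-0.45,0.9,0.05,0.2,0,0,0,-0.45,0.9,0.05,0.2,0,0,0,-0.45,0.9,0.05,0.3,0.05,0,0,-0.45,0.9,0.05,0.3,0.05,-0.05,0,-0.45,0.9,0.05,0.3,0.05,-0.05,0,-0.45,0.9,0.05,0.3,0.05,-0.05,0,-0.45,0.9,0.05,0.3,0.05,-0.05,0,-0.45],
)

```text
time: 19.88
tool_pos: [586.7, 62.7, 281.1]
tcp_rot: [3.136, -0.006, 1.356]
contact_force: [-0.7, -0.8, 0.3]
grip_width: 66.5
```

```bash
python3 - <<'E'
from plan import *
pose()
plan([((596.3,87.5,200),1.356)],-.45)
E
```

```text
19.88 [586.7  62.7 281.1] [ 3.136 -0.006  1.356] [-0.7 -0.8  0.3] 66.5 [-0.03  0.43  1.24  0.01  1.46  0.19]
CALL 0.26, 0.04, 0.81, 0.02, -0.02, 0.0, -0.45, 0.26, 0.04, 0.81, 0.02, -0.02, 0.0, -0.45, 0.26, 0.04, 0.81, 0.02, -0.02, 0.0, -0.45, 0.26, 0.04, 0.81, 0.02, -0.02, 0.0, -0.45, 0.26, 0.04, 0.81, 0.02, -0.02, 0.0, -0.45
```

Request:
step_arm(
  moves=[0.2,0.05,0.8,0.05,0,0,-0.45,0.2,0.05,0.8,0.05,0,0,-0.45,0.2,0.05,0.8,0,0,0,-0.45,0.2,0.05,0.8,0,-0.05,0,-0.45,0.1,0,0.8,0,-0.05,0,-0.45,0,0,0,0,0,0,-0.45,0,0,0,0,0,0,-0.45],
)

```text
time: 20.47
tool_pos: [595.3, 94.1, 196.8]
tcp_rot: [-3.139, -0.003, 1.376]
contact_force: [-0.3, 0.2, 1.6]
grip_width: 66.6
```

```bash
python3 - <<'E'
from plan import *
pose()
plan([((596.3,87.5,150),1.356)],-.45)
s=snap("side","s16"); enh(s,215,100,80,110,6,"s16e",70,1.9)
E
```

```text
20.47 [595.3  94.1 196.8] [-3.139e+00 -3.000e-03  1.376e+00] [-0.3  0.2  1.6] 66.6 [0.03 0.51 1.34 0.   1.29 0.22]
CALL -0.11, 0.04, 0.78, -0.01, -0.01, 0.09, -0.45, -0.11, 0.04, 0.78, -0.01, -0.01, 0.09, -0.45, -0.1, 0.04, 0.78, -0.01, -0.01, 0.09, -0.45
```

View pics/s16e.png

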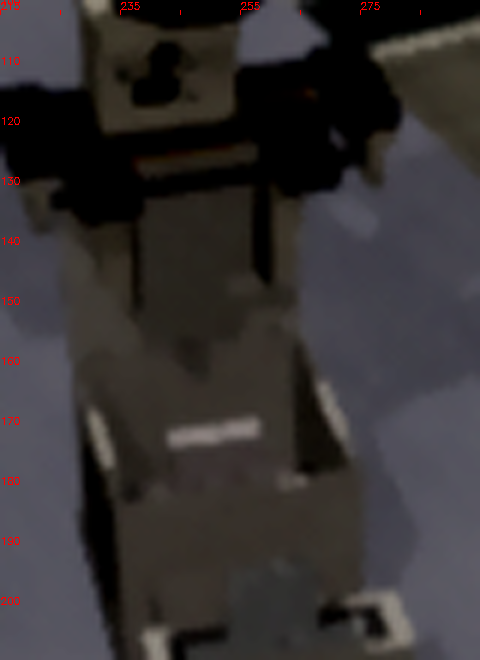

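Request:
step_arm(
  moves=[-0.25,0.1,0.3,0,0,0.3,-0.45,-0.05,0,0.6,0,0,0,-0.45,0,0,0.6,0,0,0,-0.45,0,0,0.6,0,0,0,-0.45,0,0,0.4,0,0,0,-0.45,0,0,0,0,0,0,-0.45],
)

```text
time: 21.02
tool_pos: [599.7, 85.9, 150.8]
tcp_rot: [3.133, -0.006, 1.349]
contact_force: [-0.1, -0.0, -1.0]
grip_width: 66.4
```

```bash
python3 - <<'E'
from plan import *
pose()
plan([((596.3,87.5,110),1.356)],-.45)
s=snap("side","s17"); enh(s,215,110,80,100,7,"s17e",60,1.9)
E
```

```text
21.02 [599.7  85.9 150.8] [ 3.133 -0.006  1.349] [-0.1 -0.  -1. ] 66.4 [0.01 0.55 1.41 0.   1.17 0.23]
CALL 0.01, -0.07, 0.68, 0.04, -0.03, -0.04, -0.45, 0.01, -0.07, 0.68, 0.04, -0.03, -0.04, -0.45, 0.01, -0.06, 0.68, 0.04, -0.03, -0.04, -0.45
```

View pics/s17e.png

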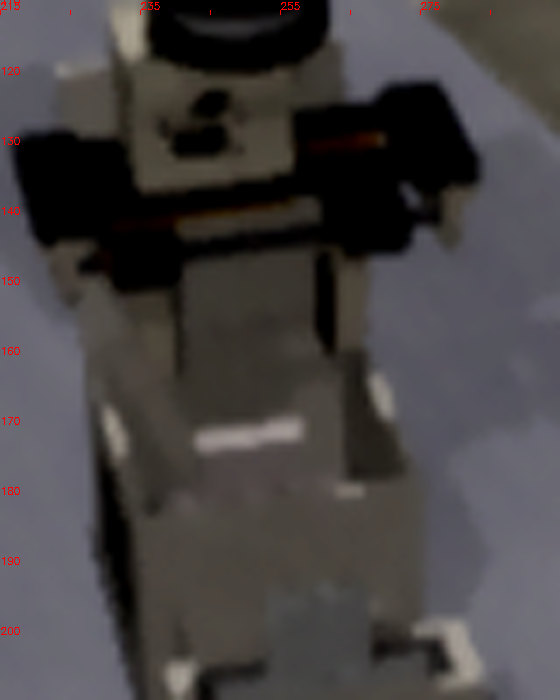

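Request:
step_arm(
  moves=[0.05,-0.15,0.3,0.1,-0.1,-0.1,-0.45,0,-0.02,0.4,0,0,0,-0.45,0,0,0,0,0,0,-0.45],
)

```text
time: 21.32
tool_pos: [598.2, 87.3, 138.9]
tcp_rot: [3.135, 0.001, 1.355]
contact_force: [-0.1, -0.4, -0.5]
grip_width: 66.5
```

```bash
python3 - <<'E'
from plan import *
pose()
s=snap("side","s18"); enh(s,215,120,80,80,8,"s18e",60,2.2)
pose()
plan([((596.3,87.5,110),1.356)],-.45)
E
```

```text
21.32 [598.2  87.3 138.9] [3.135e+00 1.000e-03 1.355e+00] [-0.1 -0.4 -0.5] 66.5 [ 0.02  0.56  1.42 -0.    1.15  0.24]
21.37 [598.5  87.4 139.6] [3.134 0.    1.355] [-0.  -0.6 -0.4] 66.3 [ 0.02  0.56  1.42 -0.    1.15  0.24]
CALL -0.01, -0.06, 0.74, 0.05, 0.0, -0.01, -0.45, -0.01, -0.06, 0.74, 0.05, 0.0, -0.01, -0.45
```

View pics/s18e.png

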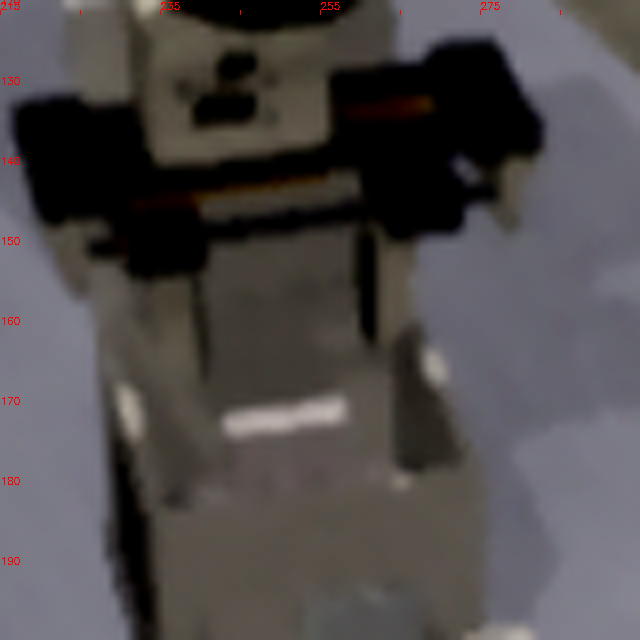

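Request:
step_arm(
  moves=[0,-0.1,0.5,0.1,0,0,-0.45,0,0,0.5,0,0,0,-0.45,0,0,0.4,0,0,0,-0.45,0,0,0,0,0,0,-0.45],
)

```text
time: 21.7
tool_pos: [596.9, 88.0, 109.6]
tcp_rot: [3.14, -0.0, 1.355]
contact_force: [0.4, 0.3, -0.4]
grip_width: 66.8
```

```bash
python3 - <<'E'
from plan import *
pose()
E
```

```text
21.7 [596.9  88.  109.6] [ 3.14  -0.     1.355] [ 0.4  0.3 -0.4] 66.8 [ 0.02  0.59  1.46 -0.    1.09  0.23]
```

Request:
step_arm(
  moves=[0,-0.02,0.5,0,0,0,-0.45,0,0,0.5,0,0,0,-0.45,0,0,0.2,0,0,0,-0.45,0,0,0,0,0,0,-0.45],
)

```text
time: 22.03
tool_pos: [596.0, 88.1, 82.0]
tcp_rot: [-3.141, 0.0, 1.355]
contact_force: [0.0, -0.3, 0.7]
grip_width: 66.3
```

```bash
python3 - <<'E'
from plan import *
pose()
s=snap("side","s19"); enh(s,215,120,80,80,8,"s19e",60,2.2)
E
```

```text
22.03 [596.   88.1  82. ] [-3.141  0.     1.355] [ 0.  -0.3  0.7] 66.3 [ 0.02  0.62  1.48 -0.    1.03  0.24]
```

View pics/s19e.png

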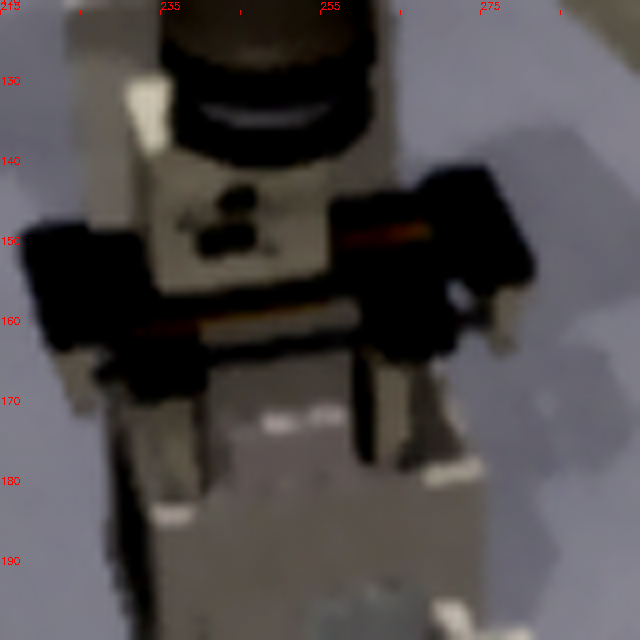

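Fingers straddle the tab with no contact. Closing.

Request:
step_arm(
  moves=[0,0,0,0,0,0,1,0,0,0,0,0,0,1,0,0,0,0,0,0,1,0,0,0,0,0,0,1,0,0,0,0,0,0,1],
)

```text
time: 22.5
tool_pos: [597.2, 88.0, 83.6]
tcp_rot: [3.139, -0.0, 1.355]
contact_force: [-0.4, 0.1, -1.0]
grip_width: 49.5
```

```bash
python3 - <<'E'
from plan import *
pose()
E
```

```text
22.5 [597.2  88.   83.6] [ 3.139 -0.     1.355] [-0.4  0.1 -1. ] 49.5 [ 0.02  0.62  1.48 -0.    1.04  0.24]
```

Request:
step_arm(
  moves=[0,0,-0.2,0,0,0,1,0,0,-0.4,0,0,0,1,0,0,-0.5,0,0,0,1,0,0,-0.5,0,0,0,1,0,0,-0.5,0,0,0,1],
)

```text
time: 22.92
tool_pos: [595.7, 88.0, 127.6]
tcp_rot: [-3.14, 0.0, 1.355]
contact_force: [-0.5, 0.1, -0.8]
grip_width: 49.5
```

```bash
python3 - <<'E'
from plan import *
pose()
E
```

```text
22.92 [595.7  88.  127.6] [-3.14   0.     1.355] [-0.5  0.1 -0.8] 49.5 [ 0.02  0.57  1.44 -0.    1.13  0.24]
```

Request:
step_arm(
  moves=[0,0,-0.7,0,0,0,1,0,0,-0.7,0,0,0,1,0,0,-0.7,0,0,0,1,0,0,-0.7,0,0,0,1,0,0,-0.7,0,0,0,1,0,0,-0.7,0,0,0,1,0,0,-0.7,0,0,0,1,0,0,-0.7,0,0,0,1],
)

```text
time: 23.58
tool_pos: [595.3, 88.2, 254.7]
tcp_rot: [3.136, -0.001, 1.356]
contact_force: [0.4, 1.0, -1.1]
grip_width: 49.8
```

Request:
step_arm(
  moves=[-0.2,0,-0.7,0,0,0,1,-0.2,0,-0.6,0,0,0,1,-0.2,0,-0.5,0,0,0,1,0,0,-0.3,0,0,0,1,0,0,0,0,0,0,1,0,0,0,0,0,0,1],
)

```text
time: 24.08
tool_pos: [592.6, 76.5, 309.8]
tcp_rot: [3.123, -0.004, 1.356]
contact_force: [0.3, 1.4, -1.0]
grip_width: 49.6
```

```bash
python3 - <<'E'
from plan import *
pose()
s=snap("side","s20"); enh(s,205,70,100,150,4,"s20e",60,1.9)
t=snap("top","t20"); crop(t,160,130,120,90,5,"t20c",.5)
pose()
E
```

```text
24.08 [592.6  76.5 309.8] [ 3.123 -0.004  1.356] [ 0.3  1.4 -1. ] 49.6 [0.   0.42 1.17 0.   1.53 0.21]
24.18 [592.5  76.6 309.1] [ 3.124 -0.004  1.356] [-0.4  0.4 -0.7] 49.4 [0.   0.42 1.17 0.   1.52 0.21]
```

View pics/s20e.png

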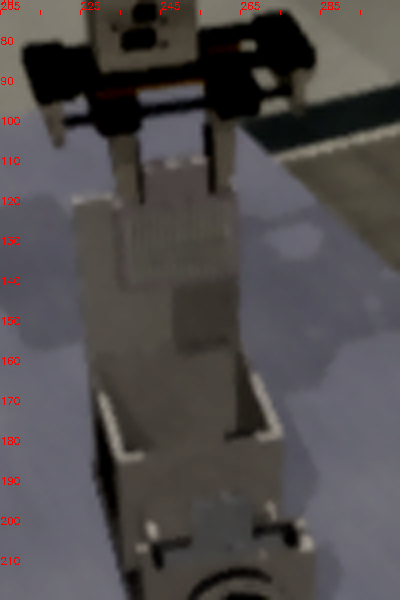

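View pics/t20c.png

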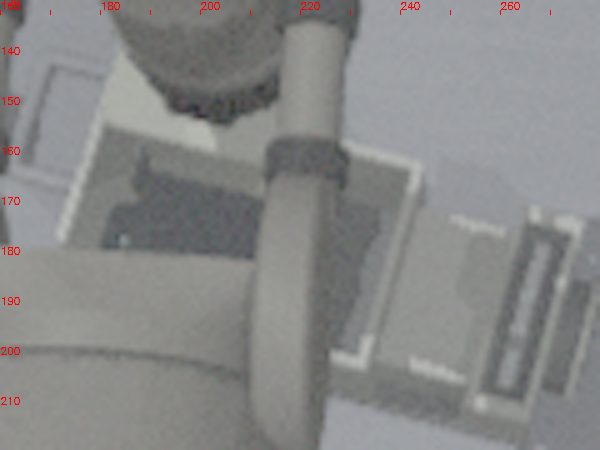

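Request:
step_arm(
  moves=[0,0,0,0,0,0,1,0,0,0,0,0,0,1,0,0,0,0,0,0,1,0,0,0,0,0,0,1],
)

```text
time: 24.52
tool_pos: [591.7, 77.2, 306.3]
tcp_rot: [3.129, -0.003, 1.357]
contact_force: [0.9, 0.5, 0.0]
grip_width: 49.9
```

```bash
python3 - <<'E'
from plan import *
pose(); print(np.round(get_obs()['dq'],4)); print(close_job()); pose()
E
```

```text
24.52 [591.7  77.2 306.3] [ 3.129e+00 -3.000e-03  1.357e+00] [0.9 0.5 0. ] 49.9 [0.   0.43 1.18 0.   1.52 0.22]
[ 0.0026  0.0052  0.0077 -0.0012 -0.0008  0.0008]
the job is handed in; nothing more can be done
None
the job is handed in; nothing more can be done
```

All parts of the task were carried out and the job was handed in at 24.5 s. The hand-in reports no verdict, so the results below rest on my own checks.

**Damper:** I lifted it from the rack by its tab and lowered it into the slot. On the first try it met the edge of the mouth lightly, so I raised it, shifted it about 5 mm and went in again. It reached the slot floor at about the predicted height, with a brief reading of about 27 N, before I let go. The later pictures show its shoulders flush with the top of the housing.

**Flap:** It started about 0.055 rad ajar. I gripped the bar, swung it to about 1.65 rad (computed from the hand's position) and released it. It still stands open in the last pictures.

**Filter plate:** It was held by its tab with the fingers at 49.9 mm. By calculation its centre was about 160 mm above the box rim, so its lower edge was about 110 mm above. In the last picture it hangs upright, clear of the box and flap, and the arm was nearly still.

- **Camera calibration:** the side camera placed things 2 to 5 mm differently from the top one, so I corrected it against the gripper's measured position.
- **Not measured directly:** I did not measure the damper's exact height and tilt or the flap angle on their own. They come from the pictures and the hand's position.
- **Bystanders:** I never steered near the jar, bottle or beaker, but I did not re-measure their positions at the end.

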